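# Restock the soap carousel

### The arm

A 6-joint arm with a two-finger parallel gripper is mounted at the origin on the work surface. World frame = base frame: x ahead of the robot, y to its left, z up, the work surface at z = 0. Lengths are in m, angles in rad, forces in N, time in s.
With the tool pointing down it reaches from about 0.325 to 0.85 m from the base axis. Payload 4.4 kg.
Tool frame: the origin (TCP) lies at the centre of the arm's flange, where the gripper is bolted on; the fingertips stand 199 mm ahead of it and the grasp point (between the pads) lies 180 mm ahead of it (r.grip_depth is the distance from the TCP to the grasp point, in m); z points along the fingers, y is the line along which they close (so a half turn about z gives the same grasp; the last joint's range is limited). The gripper opens to 94 mm and grips with 3 to 60 N. Pads are 16 mm wide; open, the fingers measure 119 mm over their backs; the gripper's body (75 mm by 177 mm) begins 78 mm behind the grasp point.
Start: joints at [1.05, 0.207, 1.542, -0, 1.393, -0.15], TCP at [0.208, 0.536, 0.405] pointing down, gripper open.
Joint ranges: [-2.73, 2.73], [-0.86, 2.22], [0.23, 2.46], [-1.11, 4.25], [0.08, 2.63], [-2.82, 2.82]. Speed limits (rad/s): [2.79, 2.79, 3.14, 3.14, 3.14, 3.14].

### API

Orientations are given as a unit quaternion [x, y, z, w].
In Python, from bench import r gives the robot as it stands.
- The arm moves only by the tool drive_tool, never from a script. Its argument "rows" is a list of rows, each a list of 5 numbers: the finger opening in m, from 0 to 0.094, then the shift along the tool's x, y, z in m, then the turn about the tool's z in rad. In form: [[jaw, dx, dy, dz, twist], ...]. A call has 1 to 8 rows; each row shifts and turns the commanded pose from where the row before left it, along the tool's axes as they then stand; what a row does not reach is not made up. A row lasts 1/12 s, in which the tool goes at most 41.7 mm and 7.16 degrees, less where a joint would pass 70% of its speed; a pose out of reach is approached as far as the arm can. A call with a gripper value outside its range is refused whole. The fingers move at their own pace and stop on an object; the grip force is fixed at half the most. Time passes only in rows, so rows that do not move let the fingers close. It gives the time, the measured TCP pose, the force, the opening and the grip force at its end, in the units of the state.
- r.observe(): the state, without advancing time (a new reading comes with each control period).
- r.get_image(name): name is "scene" or "top" or "wrist"; returns a dict with "img" (420x560x3 uint8, red, green, blue), "mtx" (3x3 intrinsics, pixels), "k1" (the pictures are not rectified: a ray, as slopes to the right and down, at radius r is drawn at 1 + k1 r^2 times it, then the intrinsics apply), "origin" and "attitude" of the camera in the world; the wrist camera has in their place "mount" (4x4, takes a point from camera to tool coordinates, whose origin is the TCP and whose axes are the flange's). Camera axes: x right, y down, z forward; pixel columns grow to the right and rows downward; lengths in m; the calibration is good to about 2 mm. A picture is of the moment at which its call begins: read the wrist's pose just before it. There is no depth.
- r.finish_job(): hands the job in; it is judged then, once.
The state is a dict: "clock": time; "joint_positions": joint angles; "qd": joint speeds; "joint_efforts": joint torques, N m; "eef_pos": TCP position; "eef_rot": TCP orientation; "contact_force": force on the tool from outside, world axes, zero at the start; "moment": the same for the moment, N m; "opening": finger opening in m; "grip_force": force on a finger pad.
Only numpy, scipy, OpenCV 4.12 (cv2) and the standard library are available. Lean on these libraries where they do the work, as an engineer would, in place of code of your own. Each camera call takes 0.05 s, during which the arm holds its last target. There are 200 camera calls.

### The job

Restock the soap carousel beside the bath shelf: it clicks round by its bar knob to bring each dish under the opening in the clear cover; take out the one worn-down sliver of soap and lay it in the red soap bowl, and lay every new soap cake from the table in an empty dish of its own (the freed dish counts as empty), lying down inside the dish's lips and not standing on end, through the opening. The full cakes already in dishes stay in dishes; at the end click the carousel round so that its wooden shutter closes the opening again, and do not disturb the other things on the table.

Things in the scene. Friction and masses are not known exactly. Their poses are not given: they have to be found in the camera images.
- rotor (a joint): Angle (rad) of the carousel's turning plate, anticlockwise from above positive; starts at 0, shutter under the opening. Clicks into six positions 1.047 rad apart; let go between, it springs to the nearest (peak 0.27 N m, friction 0.04 N m: may rest 1 to 2 degrees off). Turns either way, stops at +-12 rad. Dish i is under the opening at -1.047 i (or a whole turn away).
- carousel: Fixed soap carousel, wooden base 290 x 290 x 22 mm; origin under its centre, on the turning axis; front is -x. A clear cover 290 x 290 mm, 80 to 84 mm above the table, stands on corner posts over the dark turning plate (radius 133 mm). Dishes are reached from above only through the notch in its front: 100 mm wide (y -50 to 50 mm), from x = -50 mm out to the front edge at -145 mm
- opening (a point): Middle of the notch in the cover, 95 mm in front of the turning axis, at the cover's top, 84 mm above the table; fixed; axes those of the carousel
- bar (a point): Centre of the steel bar knob on the turning axis, above the cover, turning with the plate: bar 64 mm long (along its x), 14 mm thick (y), 32 mm tall (from 90 to 122 mm above the table). Pinch it across its 14 mm from above and turn it
- shutter (a point): Middle of the wooden shutter on the turning plate, 95 mm from the axis, which fills the place of a sixth dish and closes the opening from beneath the cover (its top 76 mm, underside 70 mm above the table)
- soap_bowl: Loose red ceramic soap bowl, round, rim radius 62 mm, 42 mm high, wall about 4 mm, empty at the start, left of the carousel; origin at the centre of its underside
- worn: The worn-down cake: cream soap sliver 42 x 28 x 14 mm (smaller and thinner than the others), lying at the start in one of the five dishes; origin at its CENTRE, x along the 42 mm, y along the 28 mm, z along the 14 mm
- tin: Bystander: round steel cream tin, 58 mm across, 26 mm high, among the new cakes; origin at its underside
- dish1 (a point): Centre of the floor of dish 1, on the turning plate, 95 mm from the axis and 36 mm above the table: square, 62 x 62 mm inside, lips 5 mm high, 3 mm thick, sides along and across the line to the axis (the point's own axes are the plate's). From above, dishes 1 to 5 follow the shutter anticlockwise, 60 degrees apart. It may hold a cake at the start
- dish2 (a point): Centre of the floor of dish 2, on the turning plate, 95 mm from the axis and 36 mm above the table: square, 62 x 62 mm inside, lips 5 mm high, 3 mm thick, sides along and across the line to the axis (the point's own axes are the plate's). From above, dishes 1 to 5 follow the shutter anticlockwise, 60 degrees apart. It may hold a cake at the start
- dish3 (a point): Centre of the floor of dish 3, on the turning plate, 95 mm from the axis and 36 mm above the table: square, 62 x 62 mm inside, lips 5 mm high, 3 mm thick, sides along and across the line to the axis (the point's own axes are the plate's). From above, dishes 1 to 5 follow the shutter anticlockwise, 60 degrees apart. It may hold a cake at the start
- dish4 (a point): Centre of the floor of dish 4, on the turning plate, 95 mm from the axis and 36 mm above the table: square, 62 x 62 mm inside, lips 5 mm high, 3 mm thick, sides along and across the line to the axis (the point's own axes are the plate's). From above, dishes 1 to 5 follow the shutter anticlockwise, 60 degrees apart. It may hold a cake at the start
- dish5 (a point): Centre of the floor of dish 5, on the turning plate, 95 mm from the axis and 36 mm above the table: square, 62 x 62 mm inside, lips 5 mm high, 3 mm thick, sides along and across the line to the axis (the point's own axes are the plate's). From above, dishes 1 to 5 follow the shutter anticlockwise, 60 degrees apart. It may hold a cake at the start
- new1: Loose cream soap cake, a full new one, rounded block 48 x 34 x 26 mm; origin at its CENTRE, x along the 48 mm, y along the 34 mm, z up along the 26 mm. At the start on the table right of the carousel. Two or three of new1..3 are present (None = absent)
- new2: Loose cream soap cake, a full new one, rounded block 48 x 34 x 26 mm; origin at its CENTRE, x along the 48 mm, y along the 34 mm, z up along the 26 mm. At the start on the table right of the carousel. Two or three of new1..3 are present (None = absent)
- new3: Loose cream soap cake, a full new one, rounded block 48 x 34 x 26 mm; origin at its CENTRE, x along the 48 mm, y along the 34 mm, z up along the 26 mm. At the start on the table right of the carousel. Two or three of new1..3 are present (None = absent)
- old1: Full soap cake like the new ones (48 x 34 x 26 mm, origin at its centre, same axes), already in one of the dishes at the start, to stay. One or two of old1..4 are present (None = absent)
- old2: Full soap cake like the new ones (48 x 34 x 26 mm, origin at its centre, same axes), already in one of the dishes at the start, to stay. One or two of old1..4 are present (None = absent)
- old3: Full soap cake like the new ones (48 x 34 x 26 mm, origin at its centre, same axes), already in one of the dishes at the start, to stay. One or two of old1..4 are present (None = absent)
- old4: Full soap cake like the new ones (48 x 34 x 26 mm, origin at its centre, same axes), already in one of the dishes at the start, to stay. One or two of old1..4 are present (None = absent)
- lota: Bystander: copper-toned steel water pot, 96 mm wide, 98 mm high; origin at its underside
- mug: Bystander: steel mug, 76 mm wide, 85 mm high; origin at its underside
- comb: Bystander: wide black plastic comb, 130 x 45 x 5 mm, lying flat; origin at its underside
- nail_brush: Bystander: wooden nail brush, 85 x 38 x 28 mm; origin at its underside
Not all that is in view belongs to the job. What is shaped like the new2 but orange or turquoise is not meant.

How it is judged:
At the end, for the whole second after the job is handed in: Each full cake (new or old) rests lying down inside the lips of its own dish (within 21 mm of the centre); the worn sliver lies in the upright soap bowl (within 40 mm of its middle); the carousel is still, its shutter within 12 mm of the opening ((horizontal distance between new1 and dish1 below 0.021 m or horizontal distance between new1 and dish2 below 0.021 m or horizontal distance between new1 and dish3 below 0.021 m or horizontal distance between new1 and dish4 below 0.021 m or horizontal distance between new1 and dish5 below 0.021 m) and z of new1 in the frame of carousel between 0.044 and 0.0555 m and (angle between the z axis of new1 and the z axis of carousel, either way round below 0.08 rad or angle between the z axis of new1 and the z axis of carousel, either way round above 1.49 rad) and linear speed of each of new1, new2, new3, old1, old2, old3, old4, worn below 0.02 m/s and (horizontal distance between new2 and dish1 below 0.021 m or horizontal distance between new2 and dish2 below 0.021 m or horizontal distance between new2 and dish3 below 0.021 m or horizontal distance between new2 and dish4 below 0.021 m or horizontal distance between new2 and dish5 below 0.021 m) and z of new2 in the frame of carousel between 0.044 and 0.0555 m and (angle between the z axis of new2 and the z axis of carousel, either way round below 0.08 rad or angle between the z axis of new2 and the z axis of carousel, either way round above 1.49 rad) and (horizontal distance between new3 and dish1 below 0.021 m or horizontal distance between new3 and dish2 below 0.021 m or horizontal distance between new3 and dish3 below 0.021 m or horizontal distance between new3 and dish4 below 0.021 m or horizontal distance between new3 and dish5 below 0.021 m) and z of new3 in the frame of carousel between 0.044 and 0.0555 m and (angle between the z axis of new3 and the z axis of carousel, either way round below 0.08 rad or angle between the z axis of new3 and the z axis of carousel, either way round above 1.49 rad) and (horizontal distance between old1 and dish1 below 0.021 m or horizontal distance between old1 and dish2 below 0.021 m or horizontal distance between old1 and dish3 below 0.021 m or horizontal distance between old1 and dish4 below 0.021 m or horizontal distance between old1 and dish5 below 0.021 m) and z of old1 in the frame of carousel between 0.044 and 0.0555 m and (angle between the z axis of old1 and the z axis of carousel, either way round below 0.08 rad or angle between the z axis of old1 and the z axis of carousel, either way round above 1.49 rad) and (horizontal distance between old2 and dish1 below 0.021 m or horizontal distance between old2 and dish2 below 0.021 m or horizontal distance between old2 and dish3 below 0.021 m or horizontal distance between old2 and dish4 below 0.021 m or horizontal distance between old2 and dish5 below 0.021 m) and z of old2 in the frame of carousel between 0.044 and 0.0555 m and (angle between the z axis of old2 and the z axis of carousel, either way round below 0.08 rad or angle between the z axis of old2 and the z axis of carousel, either way round above 1.49 rad) and (horizontal distance between old3 and dish1 below 0.021 m or horizontal distance between old3 and dish2 below 0.021 m or horizontal distance between old3 and dish3 below 0.021 m or horizontal distance between old3 and dish4 below 0.021 m or horizontal distance between old3 and dish5 below 0.021 m) and z of old3 in the frame of carousel between 0.044 and 0.0555 m and (angle between the z axis of old3 and the z axis of carousel, either way round below 0.08 rad or angle between the z axis of old3 and the z axis of carousel, either way round above 1.49 rad) and (horizontal distance between old4 and dish1 below 0.021 m or horizontal distance between old4 and dish2 below 0.021 m or horizontal distance between old4 and dish3 below 0.021 m or horizontal distance between old4 and dish4 below 0.021 m or horizontal distance between old4 and dish5 below 0.021 m) and z of old4 in the frame of carousel between 0.044 and 0.0555 m and (angle between the z axis of old4 and the z axis of carousel, either way round below 0.08 rad or angle between the z axis of old4 and the z axis of carousel, either way round above 1.49 rad) and horizontal distance between worn and soap_bowl below 0.04 m and z of worn in the frame of soap_bowl between 0 and 0.04 m and angle between soap_bowl's own z axis and vertical below 0.15 rad and height (world z) of soap_bowl between -0.01 and 0.01 m and horizontal distance between shutter and opening below 0.012 m and velocity of joint rotor between -0.05 and 0.05 rad/s); the robot touches nothing.
It fails at once if the tin is disturbed (moved more than 50 mm) (distance of tin from where it was at the start of the episode above 0.05 m).
It fails at once if the lota is disturbed (moved more than 50 mm) (distance of lota from where it was at the start of the episode above 0.05 m).
It fails at once if the mug is disturbed (moved more than 50 mm) (distance of mug from where it was at the start of the episode above 0.05 m).
It fails at once if the comb is disturbed (moved more than 50 mm) (distance of comb from where it was at the start of the episode above 0.05 m).
It fails at once if the nail brush is disturbed (moved more than 50 mm) (distance of nail_brush from where it was at the start of the episode above 0.05 m).
Of old1, old2, old3, old4 only 1 to 2 are there at a start; the rules pass over those that are not, and their reading is None.
Of new1, new2, new3 only 2 to 3 are there at a start; the rules pass over those that are not, and their reading is None.
At some moment in a run one of soap_bowl may be knocked a few centimetres aside while the robot is not near it.
Once in a run the grip may slacken for a moment while it holds something.
It also fails if it takes over 210 s, if anything falls off the work surface, if the arm or the gripper's body presses on something with over 40 N, if the wrist force passes 120 N, or if a joint passes its speed limit or range.

## Working session

There is one attempt and no reset: what is moved stays moved. The work goes in short steps, Python scripts to look and compute and a tool call to move; the robot and the scene stay as the last step left them, time stands still between calls to the robot, and variables do not carry over. Pictures are saved under pics/ and viewed, at most 17 in all, crops included, and the job is handed in when it is done.

Besides the shell and the picture viewer there is one more tool, called after "Call:" in YAML: its name, and indented under it one key for each argument. drive_tool: Moves the arm, as the interface text tells. Its arguments: {"type":"object","properties":{"rows":{"type":"array"}},"required":["rows"]}

```bash
ls; mkdir -p pics
cat > h.py <<'E'
import numpy as np, cv2
from scipy.spatial.transform import Rotation as R
from bench import r
def cam(name):
    s=r.observe(); g=r.get_image(name)
    if 'mount' in g:
        T=np.eye(4);T[:3,:3]=R.from_quat(s['eef_rot']).as_matrix();T[:3,3]=s['eef_pos']
        M=T@np.array(g['mount']); g['Rm']=M[:3,:3]; g['o']=M[:3,3]
    else:
        a=np.array(g['attitude']); g['Rm']=a if a.shape==(3,3) else R.from_quat(a).as_matrix(); g['o']=np.array(g['origin'])
    g['K']=np.array(g['mtx']); return g
def dist(g): return np.array([g['k1'],0,0,0,0],float)
def rays(g,px):
    u=cv2.undistortPoints(np.array(px,float).reshape(-1,1,2),g['K'],dist(g)).reshape(-1,2)
    d=np.c_[u,np.ones(len(u))]@g['Rm'].T
    return d/np.linalg.norm(d,axis=1)[:,None]
def onplane(g,px,z):
    d=rays(g,px); return g['o']+d*((z-g['o'][2])/d[:,2])[:,None]
def proj(g,P):
    p=(np.array(P,float).reshape(-1,3)-g['o'])@g['Rm']
    return cv2.projectPoints(p,np.zeros(3),np.zeros(3),g['K'],dist(g))[0].reshape(-1,2)
def tri(gs,pxs):
    A=np.zeros((3,3));b=np.zeros(3)
    for g,p in zip(gs,pxs):
        d=rays(g,[p])[0];Q=np.eye(3)-np.outer(d,d);A+=Q;b+=Q@g['o']
    return np.linalg.solve(A,b)
def save(g,n): cv2.imwrite('pics/'+n,g['img'][:,:,::-1])
def load(n):
    import pickle; return pickle.load(open(n,'rb'))
def dump(g,n):
    import pickle; pickle.dump(g,open(n,'wb'))
E
python3 - <<'E'
from h import *
for n in('scene','top','wrist'):
    g=cam(n); dump(g,n+'0.pkl'); save(g,n+'0.png'); print(n,g['o'].round(3),g['Rm'].round(2).tolist(),g['K'].round(0).tolist(),g['k1'])
s=r.observe();print(s, r.grip_depth)
E
```

```text
pics
scene [ 1.072 -0.698  0.855] [[0.73, 0.45, -0.51], [0.68, -0.48, 0.55], [0.0, -0.75, -0.66]] [[413.0, 0.0, 282.0], [0.0, 413.0, 208.0], [0.0, 0.0, 1.0]] -0.09427819469799065
top [ 0.438 -0.079  1.198] [[-0.01, -1.0, 0.07], [-1.0, 0.01, -0.01], [0.01, -0.07, -1.0]] [[413.0, 0.0, 274.0], [0.0, 413.0, 205.0], [0.0, 0.0, 1.0]] -0.09863932981095758
wrist [0.137 0.565 0.384] [[0.36, 0.9, 0.25], [0.93, -0.35, -0.1], [-0.0, 0.27, -0.96]] [[340.0, 0.0, 279.0], [0.0, 340.0, 213.0], [0.0, 0.0, 1.0]] -0.05619098645231781
{'clock': 0.15, 'joint_positions': array([ 1.04950458e+00,  2.07259867e-01,  1.54259543e+00, -4.07797886e-05,
        1.39350503e+00, -1.50514602e-01]), 'qd': array([-0.00128205, -0.00251367, -0.00378719, -0.00115489, -0.000705  ,
        0.00121322]), 'joint_efforts': array([ 7.19615582e-05, -3.71314824e+01, -2.81811190e+01,  6.99290237e-02,
        3.27361270e-02, -1.14867653e-04]), 'eef_pos': array([0.20823334, 0.53568067, 0.40375142]), 'eef_rot': array([ 1.84324837e-01,  9.82864982e-01, -8.41053037e-04, -2.72385289e-04]), 'contact_force': array([ 0.03809906, -0.81194186, -0.19888608]), 'moment': array([-0.02897012, -0.00294555, -0.00215005]), 'grip_force': 0.0, 'opening': 0.09405000564200011} 0.1804
```

View pics/top0.png

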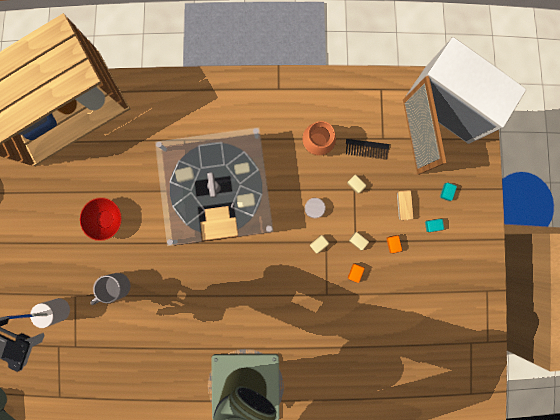

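View pics/scene0.png

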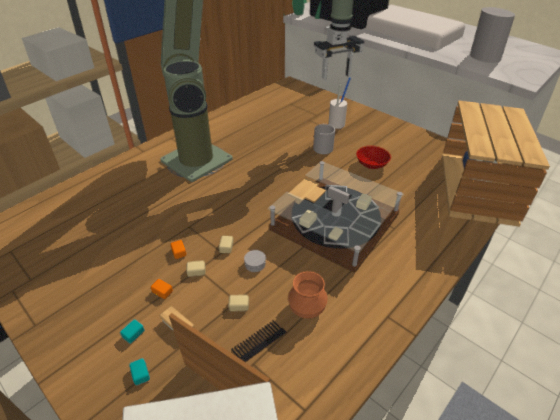

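Top view: carousel at about (213,187) with its shutter at (220,222). The bowl is at (100,219), the tin at (315,208) and the new cakes at (357,184), (319,243), (359,241). Dishes 1 (245,200), 2 (242,168) and 4 (185,174) hold cakes. Dishes 3 and 5 are empty.

```bash
cat >> h.py <<'E'
def cream(g):
    h=cv2.cvtColor(g['img'],cv2.COLOR_RGB2HSV)
    return cv2.inRange(h,(20,40,150),(34,130,255))
def blobs(m,lo=30,hi=1e9):
    out=[]
    for c in cv2.findContours(m,cv2.RETR_EXTERNAL,cv2.CHAIN_APPROX_NONE)[0]:
        a=cv2.contourArea(c)
        if lo<a<hi: out.append((c.reshape(-1,2),a))
    return out
def red(g):
    h=cv2.cvtColor(g['img'],cv2.COLOR_RGB2HSV)
    return cv2.inRange(h,(0,200,60),(4,255,255))|cv2.inRange(h,(174,180,60),(180,255,255))
E
python3 - <<'E'
from h import *
for n in('top','scene'):
    g=load(n+'0.pkl'); hsv=cv2.cvtColor(g['img'],cv2.COLOR_RGB2HSV)
    print(n,[hsv[y,x].tolist() for x,y in ([(357,184),(185,174),(220,228),(404,205),(100,219),(318,138)] if n=='top' else [(195,269),(308,219),(305,189),(373,158)])])
    for c,a in blobs(cream(g)):
        rc=cv2.minAreaRect(onplane(g,c,.026)[:,:2].astype(np.float32)); print('cr',c.mean(0).round(),a,np.round(rc[0],3),np.round(rc[1],3),round(rc[2]))
    for c,a in blobs(red(g),60):
        P=onplane(g,c,.042); e=cv2.fitEllipse(P[:,:2].astype(np.float32)*1000); print('red',c.mean(0).round(),a,np.round(e[0]),np.round(e[1]))
a=load('top0.pkl')['img'][120:260,140:290]; cv2.imwrite('pics/crop.png',cv2.resize(a[:,:,::-1],None,fx=4,fy=4,interpolation=cv2.INTER_CUBIC))
E
```

```text
top [[23, 79, 242], [20, 59, 191], [18, 122, 239], [19, 122, 243], [1, 223, 198], [10, 167, 154]]
cr [319. 244.] 146.5 [ 0.412 -0.215] [0.03  0.046] 38
cr [359. 241.] 152.0 [ 0.419 -0.328] [0.048 0.033] 51
cr [218. 221.] 46.0 [0.48  0.069] [0.012 0.089] 12
cr [245. 200.] 175.0 [ 0.537 -0.007] [0.035 0.049] 9
cr [356. 184.] 151.0 [ 0.582 -0.326] [0.045 0.031] 44
cr [184. 174.] 164.5 [0.614 0.17 ] [0.033 0.048] 13
cr [241. 168.] 111.0 [0.63  0.004] [0.027 0.041] 11
cr [36. 93.] 244.0 [0.867 0.622] [0.023 0.276] 30
cr [29. 67.] 217.5 [0.957 0.652] [0.022 0.227] 31
cr [22. 41.] 143.0 [1.046 0.682] [0.021 0.186] 29
red [100. 219.] 1309.5 [488. 406.] [117. 119.]
scene [[22, 90, 192], [23, 53, 153], [17, 129, 215], [3, 231, 107]]
cr [ 15. 380.] 598.0 [ 0.389 -0.809] [0.06  0.067] 4
cr [238. 301.] 178.5 [ 0.584 -0.328] [0.046 0.033] 43
cr [195. 266.] 146.0 [ 0.421 -0.33 ] [0.045 0.034] 52
cr [226. 242.] 123.0 [ 0.413 -0.217] [0.034 0.046] 40
cr [335. 233.] 61.5 [0.616 0.018] [0.022 0.04 ] 4
cr [307. 218.] 109.5 [0.514 0.014] [0.032 0.066] 18
cr [364. 201.] 93.5 [0.592 0.193] [0.031 0.067] 15
cr [506. 309.] 20639.0 [1.094 0.327] [0.274 1.242] 7
cr [132. 126.] 43.0 [-0.348 -0.051] [0.019 0.122] 67
cr [ 42. 116.] 524.5 [-0.725 -0.258] [0.106 0.35 ] 87
cr [553. 111.] 695.5 [0.83  1.388] [0.088 0.72 ] 14
cr [108.  95.] 404.5 [-0.704  0.031] [0.058 0.442] 67
cr [122.  90.] 148.0 [-0.702  0.108] [0.025 0.432] 66
cr [486.  13.] 3421.0 [-0.096  2.804] [1.221 1.469] 13
cr [107.  29.] 213.5 [-1.705  0.561] [0.033 1.41 ] 66
cr [89. 24.] 592.5 [-1.88   0.525] [0.103 1.363] 68
cr [29. 28.] 2946.5 [-2.287  0.305] [0.513 1.858] 73
red [373. 157.] 474.5 [488. 399.] [109. 125.]
```

View pics/crop.png

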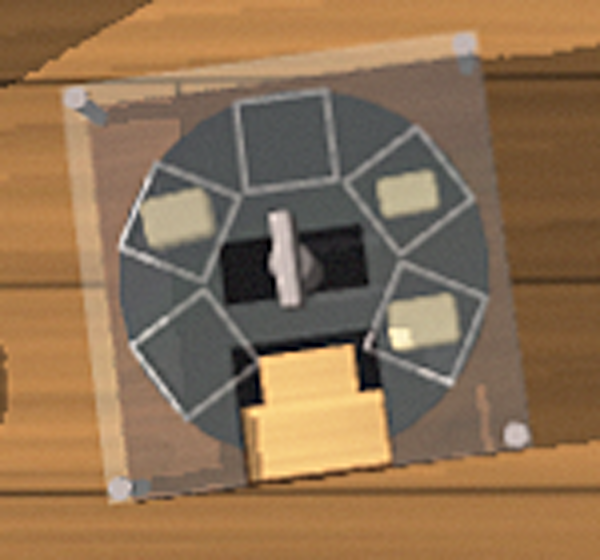

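Zoomed crop: the small cake (worn) is in dish 2, with full cakes in dishes 1 and 4. Post tops are at crop (75,97), (463,45), (517,433), (120,488), and the bar runs from (278,212) to (291,305).

Run:
```python
from h import *
g=load('top0.pkl'); s=load('scene0.pkl')
f=lambda p:np.array(p,float)/4+[140-.4,120-.4]
C=onplane(g,f([(75,97),(463,45),(517,433),(120,488)]),.084); print(C.round(3).tolist(), C.mean(0).round(4),np.linalg.norm(C[0]-C[1]),np.linalg.norm(C[1]-C[2]))
# dish corner quads -> centers at z=.041
q={5:[(131,346),(206,291),(258,364),(188,420)],4:[(158,164),(238,200),(203,280),(120,247)],3:[(234,99),(328,91),(338,182),(244,192)],2:[(417,127),(473,198),(402,254),(345,182)],1:[(403,263),(488,297),(450,384),(364,348)]}
D={k:onplane(g,f(v),.041).mean(0) for k,v in q.items()}
c=C.mean(0)
pts=np.array([D[k][:2] for k in D]); 
from scipy.optimize import least_squares
def res(p): return np.concatenate([p[:2]+.095*np.array([np.cos(p[2]+np.pi+k*np.pi/3),np.sin(p[2]+np.pi+k*np.pi/3)])-D[k][:2] for k in D])
L=least_squares(res,[c[0],c[1],0.]);print('center,yaw',L.x,np.abs(L.fun).max())
print(np.arctan2(*(C[0]-C[1])[:2][::-1]),np.arctan2(*(C[0]-C[3])[:2][::-1]))
B=onplane(g,f([(278,210),(291,305)]),.122);print('bar',B.round(3).tolist(),np.linalg.norm(B[0]-B[1]),B.mean(0),np.arctan2(*(B[0]-B[1])[:2][::-1]))
a=s['img'][150:280,260:410]; cv2.imwrite('pics/crops.png',cv2.resize(a[:,:,::-1],None,fx=4,fy=4,interpolation=cv2.INTER_CUBIC))
# heights of new cakes, bowl: two views centroid check
def cen(g,px,m):
    for c,a in blobs(m):
        if np.linalg.norm(c.mean(0)-px)<8:
            M=cv2.moments(c.reshape(-1,1,2));return (M['m10']/M['m00'],M['m01']/M['m00'])
for a,b in [((319,244),(226,242)),((359,241),(195,266)),((356,184),(238,301))]:
    print('new',tri([g,s],[cen(g,a,cream(g)),cen(s,b,cream(s))]).round(4))
print('bowl',tri([g,s],[cen(g,(100,219),red(g)),cen(s,(373,157),red(s))]).round(4))
for a,b in [((245,200),(307,218)),((184,174),(364,201)),((241,168),(335,233))]:
    print('in',tri([g,s],[cen(g,a,cream(g)),cen(s,b,cream(s))]).round(4))
```

```text
[[0.69, 0.229, 0.084], [0.723, -0.039, 0.084], [0.457, -0.074, 0.084], [0.422, 0.194, 0.084]] [0.5733 0.0775 0.084 ] 0.26966822427701853 0.26847796483881753
center,yaw [0.57214977 0.07648073 0.12922331] 0.0005666346926578476
1.6935260037430768 0.12691665213408287
bar [[0.604, 0.082, 0.122], [0.541, 0.073, 0.122]] 0.06344952427674247 [0.57284868 0.07744702 0.122     ] 0.13872288372177996
new [ 0.4111 -0.2149  0.0227]
new [ 0.4183 -0.3292  0.0226]
new [ 0.5827 -0.3268  0.0228]
bowl [0.4861 0.4065 0.0368]
in [ 0.5344 -0.0091  0.0554]
in [0.6105 0.1639 0.0525]
in [0.6269 0.0023 0.0443]
```

View pics/crops.png

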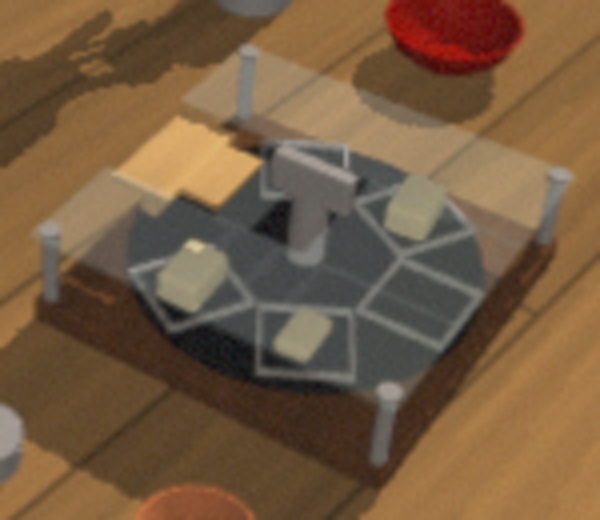

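The worn sliver is in dish 2, full cakes are in dishes 1 and 4, and dishes 3 and 5 are free. Measured against the text, the sizes, heights and dish radii agree to about 1 mm. Next I'll get the cake orientations and the first move.

```bash
cat >> h.py <<'E'
C0=np.array([.5727,.077]);YAW=.131
def loc(x,y): return C0+np.array([[np.cos(YAW),-np.sin(YAW)],[np.sin(YAW),np.cos(YAW)]])@[x,y]
def state():
    s=r.observe();M=R.from_quat(s['eef_rot']).as_matrix()
    th=np.degrees(np.arctan2(M[1,1],M[0,1]));g=np.array(s['eef_pos'])+M[:,2]*r.grip_depth
    return s,M,th,g
def plan(x,y,z,th,frm=None):
    "grasp-point target, tool-y angle deg; prints twist then shift in turned tool axes"
    s,M,t,g=state()
    if frm is not None: g=np.array(frm[:3]);t=frm[3]
    tw=-np.radians((th-t+180)%360-180)
    a=np.radians(th);X=np.array([np.sin(a),-np.cos(a)]);Y=np.array([np.cos(a),np.sin(a)])
    d=np.array([x,y,z])-g
    print(f"g {np.round(g,4)} th {t:.1f} j6 {np.degrees(s['joint_positions'][5]):.0f} | twist {tw:.3f} then dx {d[:2]@X:.4f} dy {d[:2]@Y:.4f} dz {-d[2]:.4f} | t {s['clock']:.1f}")
    return (x,y,z,th)
E
python3 - <<'E'
from h import *
_,M,t,_=state();a=np.radians(t);print(M[:,0],[np.sin(a),-np.cos(a)])
plan(*C0,.17,97.5)
for n in('top','scene'):
    g=load(n+'0.pkl')
    for c,a in blobs(cream(g),30,200):
        rc=cv2.minAreaRect(onplane(g,c,.026 if c[:,1].min()>0 else 0)[:,:2].astype(np.float32)); b=cv2.boxPoints(rc)
        e=max([b[1]-b[0],b[2]-b[1]],key=np.linalg.norm); print(n,np.round(rc[0],3),'long axis deg',round(np.degrees(np.arctan2(e[1],e[0]))%180,1))
E
```

```text
[-9.32048560e-01  3.62333314e-01  2.25381996e-04] [np.float64(0.9320487272722469), np.float64(-0.36233295460140647)]
g [0.2081 0.5354 0.2234] th 68.8 j6 -9 | twist -0.502 then dx 0.3017 dy -0.5021 dz 0.0534 | t 0.1
top [ 0.412 -0.215] long axis deg 127.8
top [ 0.419 -0.328] long axis deg 50.8
top [0.48  0.069] long axis deg 102.1
top [ 0.537 -0.007] long axis deg 99.0
top [ 0.582 -0.326] long axis deg 44.1
top [0.614 0.17 ] long axis deg 103.5
top [0.63  0.004] long axis deg 100.9
top [1.046 0.682] long axis deg 119.3
scene [ 0.584 -0.328] long axis deg 43.3
scene [ 0.421 -0.33 ] long axis deg 52.5
scene [ 0.413 -0.217] long axis deg 129.7
scene [0.616 0.018] long axis deg 94.4
scene [0.514 0.014] long axis deg 108.0
scene [0.592 0.193] long axis deg 105.4
scene [-0.348 -0.051] long axis deg 156.5
scene [-0.702  0.108] long axis deg 155.7
```

```bash
sed -i 's/X=np.array(\[np.sin(a),-np.cos(a)\])/X=np.array([-np.sin(a),np.cos(a)])/' h.py
```

Call:
drive_tool:
  rows:
    - [0.05, 0, 0, 0, -0.1]
    - [0.05, 0, 0, 0, -0.1]
    - [0.05, 0, 0, 0, -0.1]
    - [0.05, 0, 0, 0, -0.1]
    - [0.05, 0, 0, 0, -0.1]
    - [0.05, -0.0216, -0.0359, 0, 0]
    - [0.05, -0.0216, -0.0359, 0, 0]
    - [0.05, -0.0216, -0.0359, 0, 0]

```text
clock: 0.82
eef_pos: [0.2861, 0.4371, 0.4041]
eef_rot: [-0.066, 0.998, -0.0, -0.0]
contact_force: [0.8, 0.6, 1.1]
opening: 0.0498
grip_force: 0.0
```

Call:
drive_tool:
  rows:
    - [0.05, -0.0216, -0.0359, 0, 0]
    - [0.05, -0.0216, -0.0359, 0, 0]
    - [0.05, -0.0216, -0.0359, 0, 0]
    - [0.05, -0.0216, -0.0359, 0, 0]
    - [0.05, -0.0216, -0.0359, 0, 0]
    - [0.05, -0.0216, -0.0359, 0, 0]
    - [0.05, -0.0216, -0.0359, 0, 0]
    - [0.05, -0.0216, -0.0359, 0, 0]

```text
clock: 1.48
eef_pos: [0.494, 0.175, 0.4045]
eef_rot: [-0.064, 0.998, 0.0, -0.0]
contact_force: [0.4, 0.3, -0.2]
opening: 0.0501
grip_force: 0.0
```

Call:
drive_tool:
  rows:
    - [0.05, -0.0216, -0.0359, 0, 0]
    - [0.05, -0.0216, -0.0359, 0, 0]
    - [0.05, -0.0212, -0.0354, 0, 0]
    - [0.05, 0, 0, 0.025, 0]
    - [0.05, 0, 0, 0.025, 0]
    - [0.05, 0, 0, 0, 0]

```text
clock: 1.98
eef_pos: [0.569, 0.0782, 0.3488]
eef_rot: [-0.064, 0.998, 0.0, -0.006]
contact_force: [-1.9, 0.5, -1.2]
opening: 0.05
grip_force: 0.0
```

Run:
```python
from h import *
plan(*C0,.112,97.5)
g=cam('wrist');save(g,'w1.png')
p=proj(g,[[*loc(x,0),.122] for x in(-.032,.032)]);print(p)
```

```text
g [0.5669 0.0782 0.1684] th 97.3 j6 -98 | twist -0.004 then dx -0.0055 dy -0.0020 dz 0.0564 | t 2.0
[[275.11842472 202.07280792]
 [275.81423703 294.32476878]]
```

View pics/w1.png

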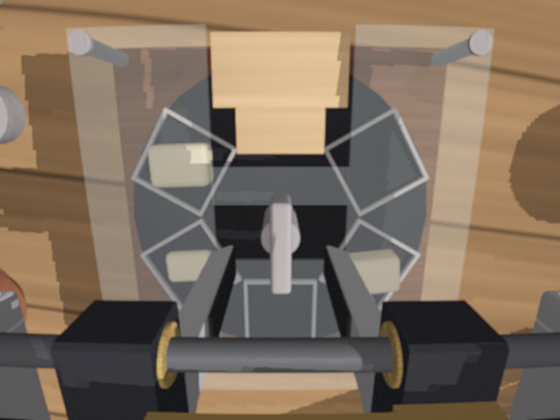

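Wrist view: the bar's top runs from (281,195) to (281,292), and the fingers straddle it about symmetrically. The arm was still settling, so I'll let it rest and measure the bar again.

Call:
drive_tool:
  rows:
    - [0.05, 0, 0, 0, 0]
    - [0.05, 0, 0, 0, 0]
    - [0.05, 0, 0, 0, 0]
    - [0.05, 0, 0, 0, 0]

```text
clock: 2.37
eef_pos: [0.571, 0.0798, 0.3564]
eef_rot: [-0.065, 0.998, -0.0, 0.002]
contact_force: [-0.1, 0.1, 0.3]
opening: 0.0499
grip_force: 0.0
```

Run:
```python
from h import *
plan(*C0,.112,97.5)
g=cam('wrist');dump(g,'w2.pkl')
h=cv2.cvtColor(g['img'],cv2.COLOR_RGB2HSV)
row=h[270];print([(u,row[u].tolist()) for u in range(262,300,2)])
m=cv2.inRange(h,(0,0,120),(179,60,255)); m[:, :230]=0;m[:,340:]=0;m[:190]=0;m[296:]=0
for c,a in blobs(m): print(c.min(0),c.max(0),a)
p=proj(g,[[*loc(x,0),.122] for x in(-.032,.032)]);print(p)
for z in(.084,): print(proj(g,[[.4218,.194,z],[.457,-.074,z]]))
```

```text
g [0.5716 0.0798 0.176 ] th 97.5 j6 -98 | twist -0.001 then dx -0.0008 dy -0.0029 dz 0.0640 | t 2.4
[(262, [135, 4, 143]), (264, [150, 4, 144]), (266, [150, 4, 145]), (268, [150, 2, 133]), (270, [5, 12, 128]), (272, [0, 9, 172]), (274, [176, 11, 187]), (276, [176, 11, 188]), (278, [0, 9, 189]), (280, [4, 11, 190]), (282, [4, 11, 190]), (284, [0, 9, 195]), (286, [0, 9, 200]), (288, [0, 8, 184]), (290, [135, 4, 142]), (292, [150, 2, 142]), (294, [135, 4, 143]), (296, [120, 2, 142]), (298, [135, 4, 142])]
[236 261] [241 271] 30.5
[317 259] [323 272] 44.0
[261 214] [268 239] 124.5
[243 190] [314 295] 2280.0
[[274.04756361 191.14677139]
 [274.54606608 281.49071141]]
[[470.18785135  35.56766772]
 [ 80.57367003  36.24098269]]
```

Run:
```python
from h import *
g=load('w2.pkl');s,M,t,gp=state();p0=np.array(s['eef_pos'])
for d in(.16,.18,.199): print(d,proj(g,[p0+M[:,2]*d,p0+M[:,2]*d+M[:,1]*.025,p0+M[:,2]*d-M[:,1]*.025]).round(1).tolist())
h=g['img'].astype(int).sum(2)
m=g['img']; cv2.imwrite('pics/w2c.png',cv2.resize(m[180:330,150:410,::-1],None,fx=3,fy=3))
im=cv2.cvtColor(m,cv2.COLOR_RGB2HSV)
for lo in [(0,0,120)]:
  # post tops
  gray=cv2.inRange(im,(0,0,130),(179,40,255)); gray[120:]=0
  for c,a in blobs(gray,60): print(c.min(0),c.max(0),c.mean(0),a)
```

```text
0.16 [[278.2, 291.0], [332.6, 290.9], [223.7, 290.9]]
0.18 [[278.3, 272.1], [326.8, 272.1], [229.8, 272.1]]
0.199 [[278.4, 257.7], [322.4, 257.6], [234.5, 257.6]]
[358 100] [403 119] [382.86792453 111.39622642] 203.0
[156  99] [201 119] [175.99056604 110.96226415] 260.0
[ 0 79] [ 28 119] [ 11.4 101.2] 922.0
[465  23] [487  48] [475.85074627  35.29850746] 433.5
[72 22] [118  47] [92.4159292  35.55752212] 483.5
```

View pics/w2c.png

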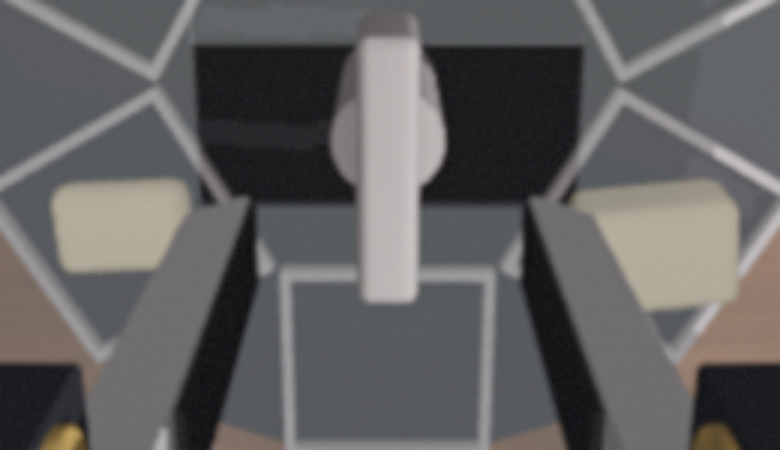

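Bar centre is at u≈280 and the finger centre at u≈279.5, so the bar lies centred between the fingers. The fixed camera's y was about 3 mm off, so I correct C0, descend, pinch and turn clockwise 120° (twist +2.094).

Call:
drive_tool:
  rows:
    - [0.05, 0, 0, 0.02, 0]
    - [0.05, 0, 0, 0.02, 0]
    - [0.05, 0, 0, 0.018, 0]
    - [0.05, 0, 0, 0.006, 0]
    - [0.05, 0, 0, 0, 0]
    - [0.0, 0, 0, 0, 0]
    - [0.0, 0, 0, 0, 0]
    - [0.0, 0, 0, 0, 0]

```text
clock: 3.08
eef_pos: [0.5714, 0.0793, 0.2923]
eef_rot: [-0.065, 0.998, -0.0, 0.002]
contact_force: [0.2, 0.3, 0.2]
opening: 0.0333
grip_force: 0.0
```

Call:
drive_tool:
  rows:
    - [0.0, 0, 0, 0, 0]
    - [0.0, 0, 0, 0, 0]
    - [0.0, 0, 0, 0, 0.03]
    - [0.0, 0, 0, 0, 0.06]
    - [0.0, 0, 0, 0, 0.1]
    - [0.0, 0, 0, 0, 0.1]
    - [0.0, 0, 0, 0, 0.1]
    - [0.0, 0, 0, 0, 0.1]

```text
clock: 3.75
eef_pos: [0.5712, 0.0792, 0.292]
eef_rot: [0.181, 0.983, -0.0, 0.001]
contact_force: [-0.3, -0.2, 3.3]
opening: 0.0263
grip_force: 30.0
```

Call:
drive_tool:
  rows:
    - [0.0, 0, 0, 0, 0.1]
    - [0.0, 0, 0, 0, 0.1]
    - [0.0, 0, 0, 0, 0.1]
    - [0.0, 0, 0, 0, 0.1]
    - [0.0, 0, 0, 0, 0.1]
    - [0.0, 0, 0, 0, 0.1]
    - [0.0, 0, 0, 0, 0.1]
    - [0.0, 0, 0, 0, 0.1]

```text
clock: 4.42
eef_pos: [0.5711, 0.079, 0.292]
eef_rot: [0.55, 0.835, -0.0, 0.001]
contact_force: [-1.2, -1.6, 3.8]
opening: 0.0262
grip_force: 30.0
```

Call:
drive_tool:
  rows:
    - [0.0, 0, 0, 0, 0.1]
    - [0.0, 0, 0, 0, 0.1]
    - [0.0, 0, 0, 0, 0.1]
    - [0.0, 0, 0, 0, 0.1]
    - [0.0, 0, 0, 0, 0.1]
    - [0.0, 0, 0, 0, 0.1]
    - [0.0, 0, 0, 0, 0.1]
    - [0.0, 0, 0, 0, 0.1]

```text
clock: 5.08
eef_pos: [0.5708, 0.0789, 0.292]
eef_rot: [0.832, 0.555, -0.0, 0.001]
contact_force: [-1.4, -1.6, 4.9]
opening: 0.0264
grip_force: 30.0
```

```bash
sed -i 's/C0=np.array.*;YAW/C0=np.array([.5723,.0802]);YAW/' h.py
python3 - <<'E'
from h import *
s=state()[0];print(s['opening'],s['grip_force'],s['contact_force'],s['moment']);plan(*C0,.112,97.5-120)
E
```

```text
0.026377526367319208 29.998331665992737 [-1.41931547 -1.58132642  4.86688807] [-0.2945833   0.53066754  0.0795982 ]
g [0.571  0.0787 0.1116] th -22.6 j6 22 | twist -0.002 then dx 0.0019 dy 0.0007 dz -0.0004 | t 5.1
```

Run:
```python
from h import *
g=cam('scene');a=g['img'][110:280,240:420]; cv2.imwrite('pics/s2.png',cv2.resize(a[:,:,::-1],None,fx=4,fy=3.5,interpolation=cv2.INTER_CUBIC))
```

```text
(no output)
```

View pics/s2.png

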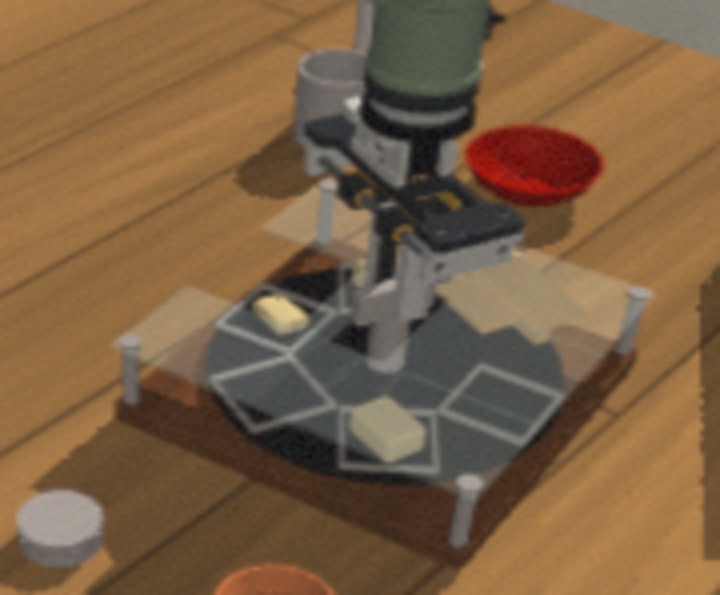

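The turn went through: the sliver is now under the opening, at about (280,313) in this crop. I'll release, rise, and hover over the notch.

Call:
drive_tool:
  rows:
    - [0.05, 0, 0, 0, 0]
    - [0.05, 0, 0, 0, 0]
    - [0.05, 0, 0, 0, 0]
    - [0.05, 0, 0, -0.02, 0]
    - [0.05, 0, 0, -0.02, 0]
    - [0.05, 0, 0, -0.02, 0]
    - [0.05, 0, 0, 0, 0]
    - [0.05, 0, 0, 0, 0]

```text
clock: 5.8
eef_pos: [0.5711, 0.0793, 0.3515]
eef_rot: [0.831, 0.557, 0.001, 0.001]
contact_force: [-0.3, 0.0, -0.5]
opening: 0.05
grip_force: 0.0
```

Run:
```python
from h import *
plan(*loc(-.095,0),.17,68)
```

```text
g [0.5716 0.0793 0.1711] th -22.3 j6 22 | twist -1.576 then dx 0.0824 dy -0.0457 dz 0.0011 | t 5.8
```

Call:
drive_tool:
  rows:
    - [0.05, 0, 0, 0, -0.12]
    - [0.05, 0, 0, 0, -0.12]
    - [0.05, 0, 0, 0, -0.12]
    - [0.05, 0, 0, 0, -0.12]
    - [0.05, 0, 0, 0, -0.12]
    - [0.05, 0, 0, 0, -0.12]
    - [0.05, 0, 0, 0, -0.12]
    - [0.05, 0, 0, 0, -0.12]

```text
clock: 6.47
eef_pos: [0.5699, 0.0793, 0.3481]
eef_rot: [0.477, 0.879, -0.001, -0.002]
contact_force: [-0.4, 0.3, -0.4]
opening: 0.0501
grip_force: 0.0
```

Call:
drive_tool:
  rows:
    - [0.05, 0, 0, 0, -0.12]
    - [0.05, 0, 0, 0, -0.12]
    - [0.05, 0, 0, 0, -0.12]
    - [0.05, 0, 0, 0, -0.12]
    - [0.05, 0, 0, 0, -0.12]
    - [0.05, 0.0275, -0.0152, 0, 0]
    - [0.05, 0.0275, -0.0152, 0, 0]
    - [0.05, 0.0275, -0.0152, 0, 0]

```text
clock: 7.13
eef_pos: [0.4753, 0.0694, 0.3479]
eef_rot: [0.199, 0.98, -0.0, -0.002]
contact_force: [-0.5, 0.0, 0.7]
opening: 0.0497
grip_force: 0.0
```

Call:
drive_tool:
  rows:
    - [0.05, 0, 0, 0, 0]
    - [0.05, 0, 0, 0, 0]
    - [0.05, 0, 0, 0, 0]
    - [0.05, 0, 0, 0, 0]
    - [0.05, 0, 0, 0, 0]

```text
clock: 7.55
eef_pos: [0.4781, 0.0694, 0.3507]
eef_rot: [0.199, 0.98, 0.0, 0.0]
contact_force: [0.4, 0.3, -0.4]
opening: 0.0502
grip_force: 0.0
```

```bash
cat >> h.py <<'E'
def look(n,ztop,zs=None):
    "wrist cream blobs on plane ztop: centre, size, long axis; correct for finger offset ~1px"
    g=cam('wrist');save(g,n+'.png');dump(g,n+'.pkl')
    for c,a in blobs(cream(g),300):
        rc=cv2.minAreaRect(onplane(g,c,ztop)[:,:2].astype(np.float32)); b=cv2.boxPoints(rc)
        e=max([b[1]-b[0],b[2]-b[1]],key=np.linalg.norm); print(c.mean(0).round(),a,np.round(rc[0],4),np.round(rc[1],4),'long',round(np.degrees(np.arctan2(e[1],e[0]))%180,1))
    return g
E
python3 - <<'E'
from h import *
plan(*loc(-.095,0),.17,68)
g=look('w3',.050)
print(proj(g,[[*loc(-.095,0),.036]]),cv2.cvtColor(g['img'],cv2.COLOR_RGB2HSV)[::40,::80].shape)
E
```

```text
g [0.4782 0.0694 0.1703] th 67.0 j6 -69 | twist -0.017 then dx -0.0005 dy -0.0016 dz 0.0003 | t 7.5
[165. 355.] 587.0 [ 0.5709 -0.0893] [0.019  0.0795] long 148.4
[  9. 247.] 930.5 [ 0.418  -0.1701] [0.025  0.0548] long 143.5
[280. 212.] 1225.0 [0.4791 0.0713] [0.0261 0.041 ] long 160.3
[[276.0559399 208.24643  ]] (11, 7, 3)
```

View pics/w3.png

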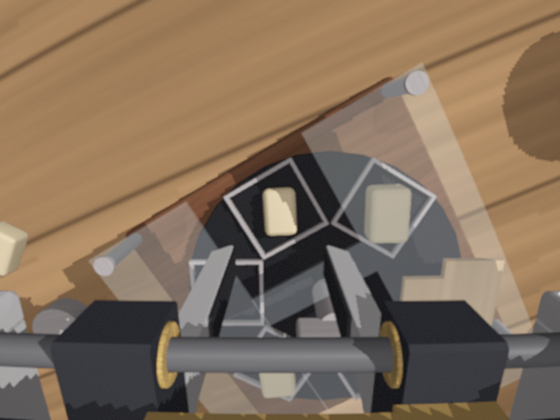

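Wrist view: the sliver sits at (280,212) in its dish, fully inside the notch, at world (0.479, 0.071) with its long axis at 160°. Descending to grasp across the 28 mm.

Run:
```python
from h import *
plan(.4791,.0713,.061,70.3)
```

```text
g [0.4781 0.0694 0.1703] th 67.0 j6 -69 | twist -0.057 then dx -0.0003 dy 0.0021 dz 0.1093 | t 7.6
```

Call:
drive_tool:
  rows:
    - [0.05, 0, 0, 0, -0.057]
    - [0.05, 0, 0.002, 0.02, 0]
    - [0.05, 0, 0, 0.025, 0]
    - [0.05, 0, 0, 0.025, 0]
    - [0.05, 0, 0, 0.02, 0]
    - [0.05, 0, 0, 0.012, 0]
    - [0.05, 0, 0, 0.007, 0]
    - [0.05, 0, 0, 0, 0]

```text
clock: 8.27
eef_pos: [0.4778, 0.0714, 0.2405]
eef_rot: [0.171, 0.985, -0.0, -0.001]
contact_force: [0.3, 0.7, 0.5]
opening: 0.0502
grip_force: 0.0
```

Call:
drive_tool:
  rows:
    - [0.05, 0, 0, 0, 0]
    - [0.0, 0, 0, 0, 0]
    - [0.0, 0, 0, 0, 0]
    - [0.0, 0, 0, 0, 0]
    - [0.0, 0, 0, 0, 0]
    - [0.0, 0, 0, 0, 0]
    - [0.0, 0, 0, 0, 0]

```text
clock: 8.85
eef_pos: [0.4779, 0.0713, 0.2422]
eef_rot: [0.171, 0.985, 0.0, 0.001]
contact_force: [-0.3, -0.5, 1.6]
opening: 0.028
grip_force: 30.0
```

Call:
drive_tool:
  rows:
    - [0.0, 0, 0, -0.01, 0]
    - [0.0, 0, 0, -0.02, 0]
    - [0.0, 0, 0, -0.025, 0]
    - [0.0, 0, 0, -0.025, 0]
    - [0.0, 0, 0, -0.02, 0]
    - [0.0, 0, 0, -0.01, 0]
    - [0.0, 0, 0, 0, 0]
    - [0.0, 0, 0, 0, 0]

```text
clock: 9.52
eef_pos: [0.4775, 0.0714, 0.3518]
eef_rot: [0.171, 0.985, 0.0, 0.0]
contact_force: [0.7, -0.2, -0.9]
opening: 0.0274
grip_force: 30.0
```

```bash
cat >> h.py <<'E'
def bowl():
    out=[]
    for n in('top','scene'):
        g=cam(n)
        b=max(blobs(red(g),60),key=lambda t:t[1])[0]
        P=onplane(g,b,.042 if n=='top' else .038); e=cv2.fitEllipse(P[:,:2].astype(np.float32)*1000); print(n,np.round(e[0]),np.round(e[1]))
E
python3 - <<'E'
from h import *
s=state()[0];print(s['opening'],s['grip_force']);bowl();plan(.487,.405,.16,70.3)
E
```

```text
0.02744889384095782 29.999979436397552
top [488. 406.] [117. 119.]
scene [485. 404.] [111. 125.]
g [0.4763 0.0714 0.1697] th 70.3 j6 -72 | twist 0.000 then dx 0.1024 dy 0.3177 dz 0.0097 | t 9.6
```

Call:
drive_tool:
  rows:
    - [0.0, 0.004, 0.013, 0, 0]
    - [0.0, 0.0093, 0.0288, 0, 0]
    - [0.0, 0.0093, 0.0288, 0, 0]
    - [0.0, 0.0093, 0.0288, 0, 0]
    - [0.0, 0.0093, 0.0288, 0, 0]
    - [0.0, 0.0093, 0.0288, 0, 0]
    - [0.0, 0.0093, 0.0288, 0, 0]
    - [0.0, 0.0093, 0.0288, 0, 0]

```text
clock: 10.28
eef_pos: [0.4841, 0.298, 0.3493]
eef_rot: [0.171, 0.985, -0.001, -0.002]
contact_force: [0.6, 0.2, 0.3]
opening: 0.028
grip_force: 30.0
```

Call:
drive_tool:
  rows:
    - [0.0, 0.0093, 0.0288, 0, 0]
    - [0.0, 0.0093, 0.0288, 0, 0]
    - [0.0, 0.0093, 0.0288, 0, 0]
    - [0.0, 0.0054, 0.0167, 0, 0]
    - [0.0, 0, 0, 0, 0]
    - [0.0, 0, 0, 0, 0]
    - [0.0, 0, 0, 0, 0]
    - [0.0, 0, 0, 0, 0]

```text
clock: 10.95
eef_pos: [0.4883, 0.4037, 0.3507]
eef_rot: [0.172, 0.985, -0.001, -0.001]
contact_force: [0.1, -0.7, 0.4]
opening: 0.0275
grip_force: 30.0
```

Run:
```python
from h import *
s,M,t,gp=state();print(s['opening'],s['grip_force']);g=cam('wrist');save(g,'w4.png')
b=max(blobs(red(g),60),key=lambda t:t[1])[0];hull=cv2.convexHull(b.astype(np.int32))[:,0]
P=onplane(g,hull,.042)[:,:2].astype(np.float32)*1000; print(hull.min(0),hull.max(0),[np.round(v) for v in cv2.minEnclosingCircle(P)])
plan(.487,.407,.05,70.3)
```

```text
0.027488182952405016 30.000008046627045
[275 139] [352 251] [array([486., 430.]), np.float64(55.0)]
g [0.4882 0.4035 0.1707] th 70.2 j6 -38 | twist -0.001 then dx 0.0023 dy 0.0029 dz 0.1207 | t 11.0
```

View pics/w4.png

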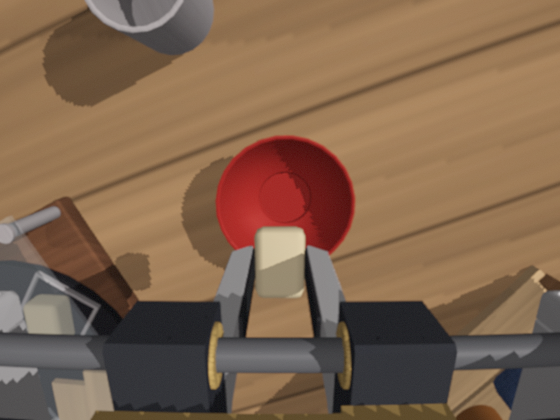

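Wrist view: the sliver is held between the fingers. The bowl's rim spans u 216–355 with its top at v=136, and its floor disc is centred near (284,197).

Run:
```python
from h import *
g=cam('wrist')
print(onplane(g,[(284,197)],.006),onplane(g,[(216,205),(355,205),(285,136)],.042))
for c in [(.488,.404),(.488,.41)]:
    a=np.arange(0,6.28,.1);p=proj(g,np.c_[c[0]+.06*np.cos(a),c[1]+.06*np.sin(a),0*a+.042]);print(c,p.min(0),p.max(0))
```

```text
[[0.48730211 0.4098407  0.006     ]] [[0.4660517  0.35357397 0.042     ]
 [0.50735125 0.46845243 0.042     ]
 [0.43078409 0.43038435 0.042     ]]
(0.488, 0.404) [210.32150055 139.38275102] [346.70399336 271.47627315]
(0.488, 0.41) [216.61086944 136.90383938] [353.24092751 269.47131774]
```

Call:
drive_tool:
  rows:
    - [0.0, 0.0035, 0.0067, 0.02, 0]
    - [0.0, 0, 0, 0.025, 0]
    - [0.0, 0, 0, 0.025, 0]
    - [0.0, 0, 0, 0.025, 0]
    - [0.0, 0, 0, 0.02, 0]
    - [0.0, 0, 0, 0.01, 0]
    - [0.0, 0, 0, 0.003, 0]
    - [0.0, 0, 0, 0, 0]

```text
clock: 11.72
eef_pos: [0.4873, 0.4119, 0.2233]
eef_rot: [0.171, 0.985, -0.0, -0.0]
contact_force: [0.4, -0.3, -0.6]
opening: 0.0275
grip_force: 30.0
```

Call:
drive_tool:
  rows:
    - [0.0, 0, 0, 0, 0]
    - [0.0, 0, 0, 0, 0]
    - [0.04, 0, 0, 0, 0]
    - [0.04, 0, 0, 0, 0]
    - [0.04, 0, 0, 0, 0]
    - [0.04, 0, 0, -0.02, 0]
    - [0.04, 0, 0, -0.03, 0]
    - [0.04, 0, 0, -0.035, 0]

```text
clock: 12.38
eef_pos: [0.4863, 0.4119, 0.3072]
eef_rot: [0.171, 0.985, -0.002, -0.002]
contact_force: [0.4, 0.0, -0.4]
opening: 0.04
grip_force: 0.0
```

Call:
drive_tool:
  rows:
    - [0.055, 0, 0, -0.035, 0]
    - [0.055, 0, 0, -0.03, 0]
    - [0.055, 0, 0, 0, 0]
    - [0.055, 0, 0, 0, 0]
    - [0.055, 0, 0, 0, 0]

```text
clock: 12.8
eef_pos: [0.4869, 0.4123, 0.3731]
eef_rot: [0.171, 0.985, -0.0, -0.0]
contact_force: [0.2, -0.2, 0.3]
opening: 0.0549
grip_force: 0.0
```

Run:
```python
from h import *
look('w5',.02)
plan(.412,-.213,.17,38.5); plan(.582,-.325,.17,-46);bowl()
```

```text
[152. 363.] 311.0 [0.6221 0.2052] [0.0203 0.0726] long 162.6
[280. 200.] 910.5 [0.4896 0.4136] [0.0254 0.0392] long 160.3
g [0.4861 0.4118 0.1914] th 70.3 j6 -38 | twist 0.555 then dx -0.4428 dy -0.4469 dz 0.0214 | t 12.8
g [0.4861 0.4118 0.1914] th 70.3 j6 -38 | twist 2.030 then dx -0.4428 dy 0.5966 dz 0.0214 | t 12.8
top [488. 399.] [103. 121.]
scene [486. 404.] [107. 123.]
```

The sliver lies in the bowl, about 3 mm off its middle. Now over to cake A.

Call:
drive_tool:
  rows:
    - [0.055, 0, 0, 0, 0.111]
    - [0.055, 0, 0, 0, 0.111]
    - [0.055, 0, 0, 0, 0.111]
    - [0.055, 0, 0, 0, 0.111]
    - [0.055, 0, 0, 0, 0.111]
    - [0.055, -0.026, -0.0263, 0, 0]
    - [0.055, -0.026, -0.0263, 0, 0]
    - [0.055, -0.026, -0.0263, 0, 0]

```text
clock: 13.62
eef_pos: [0.4732, 0.3014, 0.3714]
eef_rot: [0.434, 0.901, -0.002, -0.001]
contact_force: [1.0, -0.8, 0.1]
opening: 0.0549
grip_force: 0.0
```

Call:
drive_tool:
  rows:
    - [0.055, -0.026, -0.0263, 0, 0]
    - [0.055, -0.026, -0.0263, 0, 0]
    - [0.055, -0.026, -0.0263, 0, 0]
    - [0.055, -0.026, -0.0263, 0, 0]
    - [0.055, -0.026, -0.0263, 0, 0]
    - [0.055, -0.026, -0.0263, 0, 0]
    - [0.055, -0.026, -0.0263, 0, 0]
    - [0.055, -0.026, -0.0263, 0, 0]

```text
clock: 14.28
eef_pos: [0.4378, 0.0071, 0.3723]
eef_rot: [0.434, 0.901, -0.0, -0.001]
contact_force: [1.1, -0.1, 0.5]
opening: 0.0548
grip_force: 0.0
```

Call:
drive_tool:
  rows:
    - [0.055, -0.026, -0.0263, 0, 0]
    - [0.055, -0.026, -0.0263, 0, 0]
    - [0.055, -0.026, -0.0263, 0, 0]
    - [0.055, -0.026, -0.0263, 0, 0]
    - [0.055, -0.026, -0.0263, 0, 0]
    - [0.055, -0.026, -0.0263, 0, 0]
    - [0.055, 0, 0, 0.02, 0]
    - [0.055, 0, 0, 0, 0]

```text
clock: 14.95
eef_pos: [0.4108, -0.2128, 0.3497]
eef_rot: [0.436, 0.9, 0.001, -0.004]
contact_force: [0.3, 1.2, 0.4]
opening: 0.0551
grip_force: 0.0
```

Call:
drive_tool:
  rows:
    - [0.055, 0, 0, 0, 0]
    - [0.055, 0, 0, 0, 0]
    - [0.055, 0, 0, 0, 0]
    - [0.055, 0, 0, 0, 0]

```text
clock: 15.28
eef_pos: [0.4129, -0.2109, 0.3542]
eef_rot: [0.434, 0.901, -0.0, 0.0]
contact_force: [0.6, -0.1, -0.1]
opening: 0.0549
grip_force: 0.0
```

Run:
```python
from h import *
look('w6',.026)
plan(.412,-.213,.024,38.5)
```

```text
[333. 380.] 509.5 [ 0.5871 -0.3291] [0.0448 0.0206] long 38.1
[274. 203.] 1565.0 [ 0.4097 -0.2114] [0.0313 0.0472] long 129.1
g [ 0.4131 -0.2111  0.1739] th 38.6 j6 -76 | twist 0.002 then dx -0.0008 dy -0.0020 dz 0.1499 | t 15.3
```

View pics/w6.png

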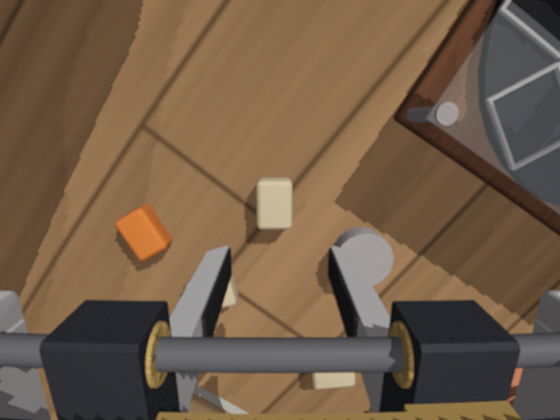

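Wrist view: cake A at (274,203), the tin at (362,258), clear of the right finger by more than 10 mm. Descending.

Call:
drive_tool:
  rows:
    - [0.05, 0.001, -0.0027, 0.02, 0]
    - [0.05, 0, 0, 0.03, 0]
    - [0.05, 0, 0, 0.03, 0]
    - [0.05, 0, 0, 0.03, 0]
    - [0.05, 0, 0, 0.025, 0]
    - [0.05, 0, 0, 0.01, 0]
    - [0.05, 0, 0, 0.005, 0]
    - [0.05, 0, 0, 0, 0]

```text
clock: 16.0
eef_pos: [0.4099, -0.2124, 0.2035]
eef_rot: [0.434, 0.901, 0.0, -0.0]
contact_force: [-0.3, 0.2, 0.2]
opening: 0.0501
grip_force: 0.0
```

Call:
drive_tool:
  rows:
    - [0.05, 0, 0, 0, 0]
    - [0.0, 0, 0, 0, 0]
    - [0.0, 0, 0, 0, 0]
    - [0.0, 0, 0, 0, 0]
    - [0.0, 0, 0, 0, 0]
    - [0.0, 0, 0, 0, 0]
    - [0.0, 0, 0, 0, 0]

```text
clock: 16.58
eef_pos: [0.4104, -0.2132, 0.2049]
eef_rot: [0.434, 0.901, -0.0, 0.001]
contact_force: [-0.9, 0.5, 5.5]
opening: 0.0338
grip_force: 30.0
```

Run:
```python
from h import *
s,M,t,g=state();print(s['opening'],g,t)
plan(*loc(-.095,0),.17,97.5,frm=(*g[:2],.17,t))
```

```text
0.03381421556133573 [ 0.41068739 -0.21347584  0.02450203] 38.49959474316731
g [ 0.4107 -0.2135  0.17  ] th 38.5 j6 -77 | twist -1.030 then dx -0.1036 dy 0.2701 dz -0.0000 | t 16.6
```

Call:
drive_tool:
  rows:
    - [0.0, 0, 0, -0.01, 0]
    - [0.0, 0, 0, -0.025, 0]
    - [0.0, 0, 0, -0.035, 0]
    - [0.0, 0, 0, -0.035, 0]
    - [0.0, 0, 0, -0.03, 0]
    - [0.0, 0, 0, -0.01, 0]
    - [0.0, 0, 0, 0, -0.08]
    - [0.0, 0, 0, 0, -0.11]

```text
clock: 17.25
eef_pos: [0.4098, -0.2126, 0.3496]
eef_rot: [0.345, 0.939, -0.0, 0.001]
contact_force: [-0.4, 0.3, -0.2]
opening: 0.0336
grip_force: 30.0
```

Call:
drive_tool:
  rows:
    - [0.0, 0, 0, 0, -0.11]
    - [0.0, 0, 0, 0, -0.11]
    - [0.0, 0, 0, 0, -0.11]
    - [0.0, 0, 0, 0, -0.11]
    - [0.0, 0, 0, 0, -0.11]
    - [0.0, 0, 0, 0, -0.11]
    - [0.0, 0, 0, 0, -0.11]
    - [0.0, 0, 0, 0, -0.07]

```text
clock: 17.92
eef_pos: [0.4093, -0.2123, 0.3476]
eef_rot: [-0.068, 0.998, 0.001, -0.001]
contact_force: [0.2, -1.0, -1.1]
opening: 0.0336
grip_force: 30.0
```

Call:
drive_tool:
  rows:
    - [0.0, -0.006, 0.0151, 0, 0]
    - [0.0, -0.0108, 0.0285, 0, 0]
    - [0.0, -0.0108, 0.0285, 0, 0]
    - [0.0, -0.0108, 0.0285, 0, 0]
    - [0.0, -0.0108, 0.0285, 0, 0]
    - [0.0, -0.0108, 0.0285, 0, 0]
    - [0.0, -0.0108, 0.0285, 0, 0]
    - [0.0, -0.0108, 0.0285, 0, 0]

```text
clock: 18.58
eef_pos: [0.4621, 0.0123, 0.3477]
eef_rot: [-0.065, 0.998, 0.0, -0.001]
contact_force: [-0.5, -0.3, 0.0]
opening: 0.0338
grip_force: 30.0
```

Call:
drive_tool:
  rows:
    - [0.0, -0.0108, 0.0285, 0, 0]
    - [0.0, -0.0108, 0.027, 0, 0]
    - [0.0, 0, 0, 0, 0]
    - [0.0, 0, 0, 0, 0]
    - [0.0, 0, 0, 0, 0]
    - [0.0, 0, 0, 0, 0]

```text
clock: 19.08
eef_pos: [0.4764, 0.0677, 0.3481]
eef_rot: [-0.065, 0.998, -0.0, -0.001]
contact_force: [0.3, 0.1, -0.6]
opening: 0.0334
grip_force: 30.0
```

Run:
```python
from h import *
s,M,t,g=state();print(s['opening'],s['grip_force'])
plan(*loc(-.095,0),.062,97.5)
g=cam('wrist');save(g,'w7.png');dump(g,'w7.pkl');print(proj(g,[[*loc(-.095+a,b),.041] for a,b in((-.0325,-.0325),(-.0325,.0325),(.0325,.0325),(.0325,-.0325))]))
```

```text
0.03340847691321767 29.999935626983643
g [0.4762 0.0677 0.1677] th 97.5 j6 -100 | twist -0.001 then dx -0.0020 dy -0.0001 dz 0.1057 | t 19.1
[[240.40132051 174.89156788]
 [316.81048868 174.80664919]
 [314.78362242 246.49472382]
 [242.6747615  246.55983879]]
```

View pics/w7.png

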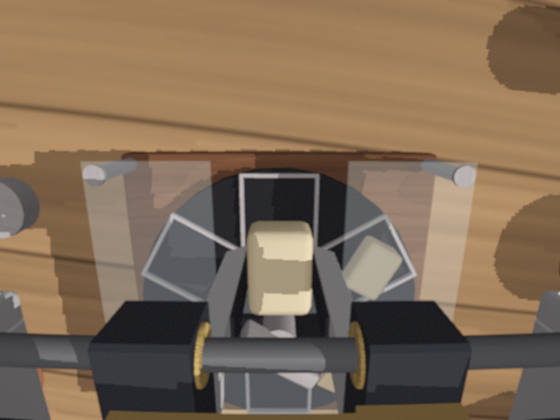

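Wrist view: the cake is held level and the empty dish 2's front corners, at (241,175) and (318,175), match the prediction to about 1 px. Lowering and releasing.

Call:
drive_tool:
  rows:
    - [0.0, -0.002, 0, 0.02, 0]
    - [0.0, 0, 0, 0.025, 0]
    - [0.0, 0, 0, 0.025, 0]
    - [0.0, 0, 0, 0.02, 0]
    - [0.0, 0, 0, 0.01, 0]
    - [0.0, 0, 0, 0.006, 0]
    - [0.0, 0, 0, 0, 0]
    - [0.0, 0, 0, 0, 0]

```text
clock: 19.8
eef_pos: [0.4794, 0.0684, 0.2434]
eef_rot: [-0.065, 0.998, -0.0, 0.001]
contact_force: [0.7, 0.9, -0.5]
opening: 0.0341
grip_force: 30.0
```

Call:
drive_tool:
  rows:
    - [0.05, 0, 0, 0, 0]
    - [0.05, 0, 0, 0, 0]
    - [0.05, 0, 0, 0, 0]
    - [0.05, 0, 0, -0.015, 0]
    - [0.05, 0, 0, -0.03, 0]
    - [0.05, 0, 0, -0.03, 0]
    - [0.05, 0, 0, -0.03, 0]
    - [0.05, 0, 0, 0, 0]

```text
clock: 20.47
eef_pos: [0.4812, 0.0689, 0.3548]
eef_rot: [-0.066, 0.998, -0.001, 0.007]
contact_force: [1.0, -0.1, 1.6]
opening: 0.0499
grip_force: 0.0
```

Call:
drive_tool:
  rows:
    - [0.05, 0, 0, 0, 0]
    - [0.05, 0, 0, 0, 0]
    - [0.05, 0, 0, 0, 0]

```text
clock: 20.72
eef_pos: [0.478, 0.0689, 0.3462]
eef_rot: [-0.066, 0.998, 0.0, -0.001]
contact_force: [-0.5, -0.8, 0.2]
opening: 0.0503
grip_force: 0.0
```

Run:
```python
from h import *
look('w8',.062)
print(loc(-.095,0)); plan(*C0,.17,157.5);plan(*C0,.17,-22.5)
```

```text
[164. 348.] 349.0 [ 0.616  -0.0194] [0.0107 0.0609] long 168.5
[279. 219.] 2082.0 [0.4802 0.0697] [0.0465 0.0322] long 8.4
[0.47811398 0.06779056]
g [0.4774 0.0689 0.1656] th 97.5 j6 -100 | twist -1.047 then dx -0.0468 dy -0.0834 dz -0.0044 | t 20.8
g [0.4774 0.0689 0.1656] th 97.5 j6 -100 | twist 2.095 then dx 0.0468 dy 0.0834 dz -0.0044 | t 20.8
```

Cake 1 lies in dish 2, 3 mm off centre. Now the bar: −60° more.

Call:
drive_tool:
  rows:
    - [0.05, 0, 0, 0, 0.12]
    - [0.05, 0, 0, 0, 0.12]
    - [0.05, 0, 0, 0, 0.12]
    - [0.05, 0, 0, 0, 0.12]
    - [0.05, 0, 0, 0, 0.12]
    - [0.05, 0, 0, 0, 0.12]
    - [0.05, 0, 0, 0, 0.12]
    - [0.05, 0, 0, 0, 0.12]

```text
clock: 21.43
eef_pos: [0.4782, 0.0689, 0.346]
eef_rot: [0.405, 0.914, -0.001, -0.002]
contact_force: [0.9, -0.3, -0.1]
opening: 0.0498
grip_force: 0.0
```

Call:
drive_tool:
  rows:
    - [0.05, 0, 0, 0, 0.12]
    - [0.05, 0, 0, 0, 0.12]
    - [0.05, 0, 0, 0, 0.12]
    - [0.05, 0, 0, 0, 0.12]
    - [0.05, 0, 0, 0, 0.12]
    - [0.05, 0, 0, 0, 0.12]
    - [0.05, 0, 0, 0, 0.12]
    - [0.05, 0, 0, 0, 0.12]

```text
clock: 22.1
eef_pos: [0.4782, 0.0689, 0.346]
eef_rot: [0.782, 0.624, -0.001, -0.001]
contact_force: [-0.2, 0.9, -0.1]
opening: 0.05
grip_force: 0.0
```

Call:
drive_tool:
  rows:
    - [0.05, 0, 0, 0, 0.12]
    - [0.05, 0, 0, 0, 0.055]
    - [0.05, 0.0156, 0.0278, 0, 0]
    - [0.05, 0.0156, 0.0278, 0, 0]
    - [0.05, 0.0156, 0.0278, 0, 0]
    - [0.05, 0, 0, 0, 0]
    - [0.05, 0, 0, 0, 0]
    - [0.05, 0, 0, 0, 0]

```text
clock: 22.77
eef_pos: [0.5728, 0.0801, 0.3459]
eef_rot: [0.832, 0.555, -0.002, -0.001]
contact_force: [0.0, 0.2, 0.2]
opening: 0.0498
grip_force: 0.0
```

Run:
```python
from h import *
plan(*C0,.112,-22.5)
g=cam('wrist');save(g,'w9.png');dump(g,'w9.pkl')
h=cv2.cvtColor(g['img'],cv2.COLOR_RGB2HSV)
m=cv2.inRange(h,(0,0,165),(179,30,255)); m[:, :240]=0;m[:,325:]=0;m[:185]=0;m[300:]=0
for c,a in blobs(m,200): print(c.min(0),c.max(0),c.mean(0),a,cv2.minAreaRect(c))
```

```text
g [0.5721 0.0801 0.1655] th -22.5 j6 22 | twist -0.000 then dx 0.0002 dy 0.0002 dz 0.0535 | t 22.8
[269 198] [287 288] [277.66341463 242.33658537] 1442.5 ((278.0, 243.0), (90.0, 18.0), 90.0)
```

Bar is centred (u=278, aligned). Pinch, turn +1.047, release, rise.

Call:
drive_tool:
  rows:
    - [0.05, 0, 0, 0.02, 0]
    - [0.05, 0, 0, 0.02, 0]
    - [0.05, 0, 0, 0.0135, 0]
    - [0.05, 0, 0, 0, 0]
    - [0.0, 0, 0, 0, 0]
    - [0.0, 0, 0, 0, 0]
    - [0.0, 0, 0, 0, 0]
    - [0.0, 0, 0, 0, 0]

```text
clock: 23.48
eef_pos: [0.5741, 0.0801, 0.2957]
eef_rot: [0.832, 0.555, 0.001, 0.001]
contact_force: [0.2, 0.4, 0.2]
opening: 0.0262
grip_force: 0.0
```

Call:
drive_tool:
  rows:
    - [0.0, 0, 0, 0, 0]
    - [0.0, 0, 0, 0, 0.047]
    - [0.0, 0, 0, 0, 0.1]
    - [0.0, 0, 0, 0, 0.1]
    - [0.0, 0, 0, 0, 0.1]
    - [0.0, 0, 0, 0, 0.1]
    - [0.0, 0, 0, 0, 0.1]
    - [0.0, 0, 0, 0, 0.1]

```text
clock: 24.15
eef_pos: [0.5732, 0.0803, 0.2955]
eef_rot: [0.966, 0.26, -0.001, -0.0]
contact_force: [-4.3, -0.3, 6.2]
opening: 0.0138
grip_force: 34.1
```

Call:
drive_tool:
  rows:
    - [0.0, 0, 0, 0, 0.1]
    - [0.0, 0, 0, 0, 0.1]
    - [0.0, 0, 0, 0, 0.1]
    - [0.0, 0, 0, 0, 0.1]
    - [0.0, 0, 0, 0, 0]
    - [0.0, 0, 0, 0, 0]
    - [0.05, 0, 0, 0, 0]
    - [0.05, 0, 0, 0, 0]

```text
clock: 24.82
eef_pos: [0.5742, 0.08, 0.2955]
eef_rot: [0.998, 0.065, 0.001, 0.0]
contact_force: [-0.2, -0.5, 3.6]
opening: 0.0235
grip_force: 1.9
```

Call:
drive_tool:
  rows:
    - [0.05, 0, 0, 0, 0]
    - [0.05, 0, 0, -0.02, 0]
    - [0.05, 0, 0, -0.02, 0]
    - [0.05, 0, 0, -0.02, 0]
    - [0.05, 0, 0, 0, 0]
    - [0.05, 0, 0, 0, 0]

```text
clock: 25.32
eef_pos: [0.5741, 0.0803, 0.3548]
eef_rot: [0.998, 0.065, 0.001, 0.0]
contact_force: [-0.7, -0.0, -0.9]
opening: 0.05
grip_force: 0.0
```

Run:
```python
from h import *
plan(.418,-.327,.17,-38.5);plan(.418,-.327,.17,141.5)
g=cam('scene');dump(g,'s3.pkl');a=g['img'][110:280,240:420]; cv2.imwrite('pics/s3.png',cv2.resize(a[:,:,::-1],None,fx=3,fy=3,interpolation=cv2.INTER_CUBIC));bowl()
g=cam('top')
for c,a in blobs(cream(g),90,200):
    rc=cv2.minAreaRect(onplane(g,c,.026)[:,:2].astype(np.float32)); print(c.mean(0).round(),np.round(rc[0],3),np.round(rc[1],3))
```

```text
g [0.5746 0.0803 0.1744] th -82.5 j6 82 | twist -0.768 then dx -0.4162 dy 0.1310 dz 0.0044 | t 25.3
g [0.5746 0.0803 0.1744] th -82.5 j6 82 | twist 2.374 then dx 0.4162 dy -0.1310 dz 0.0044 | t 25.3
top [487. 406.] [117. 119.]
scene [486. 405.] [106. 124.]
[359. 241.] [ 0.419 -0.328] [0.047 0.032]
[103. 218.] [0.491 0.406] [0.026 0.038]
[188. 207.] [0.519 0.156] [0.035 0.048]
[245. 200.] [ 0.538 -0.007] [0.035 0.048]
[356. 183.] [ 0.582 -0.327] [0.043 0.033]
[ 25. 116.] [0.795 0.67 ] [0.035 0.158]
```

View pics/s3.png

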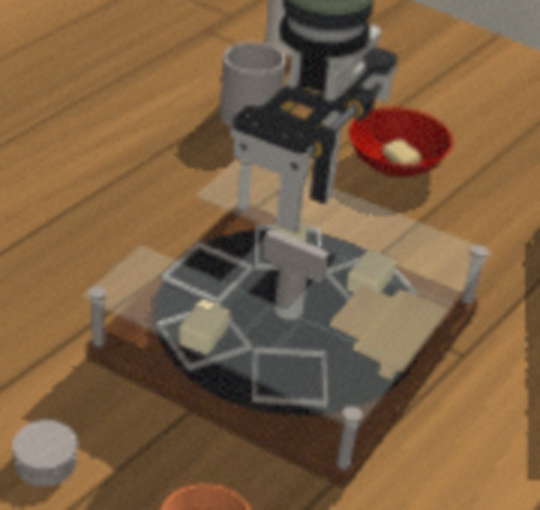

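Dish 3 (empty) is now under the opening, around (205,265) in the crop, and the worn sliver is still in the bowl. Going to cake B.

Call:
drive_tool:
  rows:
    - [0.05, 0, 0, 0, -0.11]
    - [0.05, 0, 0, 0, -0.11]
    - [0.05, 0, 0, 0, -0.11]
    - [0.05, 0, 0, 0, -0.11]
    - [0.05, 0, 0, 0, -0.11]
    - [0.05, 0, 0, 0, -0.11]
    - [0.05, 0, 0, 0, -0.108]
    - [0.05, -0.032, 0.0101, 0, 0]

```text
clock: 26.18
eef_pos: [0.5622, 0.0518, 0.3528]
eef_rot: [0.899, 0.438, 0.0, -0.001]
contact_force: [-0.0, -0.5, 0.1]
opening: 0.0499
grip_force: 0.0
```

Call:
drive_tool:
  rows:
    - [0.05, -0.032, 0.0101, 0, 0]
    - [0.05, -0.032, 0.0101, 0, 0]
    - [0.05, -0.032, 0.0101, 0, 0]
    - [0.05, -0.032, 0.0101, 0, 0]
    - [0.05, -0.032, 0.0101, 0, 0]
    - [0.05, -0.032, 0.0101, 0, 0]
    - [0.05, -0.032, 0.0101, 0, 0]
    - [0.05, -0.032, 0.0101, 0, 0]

```text
clock: 26.85
eef_pos: [0.4644, -0.2029, 0.3528]
eef_rot: [0.901, 0.434, -0.001, -0.001]
contact_force: [0.9, -0.8, -0.2]
opening: 0.0499
grip_force: 0.0
```

Call:
drive_tool:
  rows:
    - [0.05, -0.032, 0.0101, 0, 0]
    - [0.05, -0.032, 0.0101, 0, 0]
    - [0.05, -0.032, 0.0101, 0, 0]
    - [0.05, -0.032, 0.0101, 0, 0]
    - [0.05, 0, 0, 0, 0]
    - [0.05, 0, 0, 0, 0]
    - [0.05, 0, 0, 0, 0]
    - [0.05, 0, 0, 0, 0]

```text
clock: 27.52
eef_pos: [0.4177, -0.326, 0.3533]
eef_rot: [0.9, 0.435, -0.0, -0.001]
contact_force: [0.2, 0.4, 0.4]
opening: 0.0496
grip_force: 0.0
```

Run:
```python
from h import *
g=look('w10',.026)
hs=cv2.cvtColor(g['img'],cv2.COLOR_RGB2HSV)
for c,a in blobs(cv2.inRange(hs,(5,200,150),(16,255,255)),200): print('orange',onplane(g,[c.mean(0)],.02).round(3),a)
plan(.418,-.327,.0245,-38.5)
```

```text
[281. 206.] 1528.0 [ 0.4204 -0.3261] [0.0473 0.0304] long 50.9
[426.  91.] 1938.5 [ 0.5819 -0.3228] [0.044  0.0356] long 44.8
g [ 0.4177 -0.3257  0.1732] th -38.4 j6 -9 | twist 0.002 then dx -0.0009 dy 0.0011 dz 0.1487 | t 27.6
```

Call:
drive_tool:
  rows:
    - [0.05, 0.001, 0.002, 0.02, 0]
    - [0.05, 0, 0, 0.03, 0]
    - [0.05, 0, 0, 0.03, 0]
    - [0.05, 0, 0, 0.03, 0]
    - [0.05, 0, 0, 0.023, 0]
    - [0.05, 0, 0, 0.01, 0]
    - [0.05, 0, 0, 0.0055, 0]
    - [0.05, 0, 0, 0, 0]

```text
clock: 28.23
eef_pos: [0.4199, -0.3268, 0.205]
eef_rot: [0.9, 0.435, -0.0, -0.001]
contact_force: [0.9, 0.2, 0.7]
opening: 0.0501
grip_force: 0.0
```

Call:
drive_tool:
  rows:
    - [0.05, 0, 0, 0, 0]
    - [0.0, 0, 0, 0, 0]
    - [0.0, 0, 0, 0, 0]
    - [0.0, 0, 0, 0, 0]
    - [0.0, 0, 0, 0, 0]
    - [0.0, 0, 0, 0, 0]
    - [0.0, 0, 0, 0, 0]

```text
clock: 28.82
eef_pos: [0.4201, -0.3281, 0.207]
eef_rot: [0.901, 0.434, 0.0, 0.001]
contact_force: [-0.6, 1.0, 6.7]
opening: 0.0336
grip_force: 30.0
```

Run:
```python
from h import *
s,M,t,g=state();print(s['opening'],g,t)
plan(*loc(-.095,0),.17,-82.5,frm=(*g[:2],.17,t))
```

```text
0.033596028410259854 [ 0.42038007 -0.32838448  0.02660422] -38.50748611553684
g [ 0.4204 -0.3284  0.17  ] th -38.5 j6 -9 | twist 0.768 then dx 0.1090 dy -0.3852 dz -0.0000 | t 28.8
```

Call:
drive_tool:
  rows:
    - [0.0, 0, 0, -0.01, 0]
    - [0.0, 0, 0, -0.025, 0]
    - [0.0, 0, 0, -0.035, 0]
    - [0.0, 0, 0, -0.035, 0]
    - [0.0, 0, 0, -0.03, 0]
    - [0.0, 0, 0, -0.01, 0]
    - [0.0, 0, 0, 0, 0.08]
    - [0.0, 0, 0, 0, 0.11]

```text
clock: 29.48
eef_pos: [0.4196, -0.3276, 0.3515]
eef_rot: [0.939, 0.345, 0.0, 0.001]
contact_force: [-0.7, 0.7, -0.8]
opening: 0.0338
grip_force: 30.0
```

Call:
drive_tool:
  rows:
    - [0.0, 0, 0, 0, 0.11]
    - [0.0, 0, 0, 0, 0.11]
    - [0.0, 0, 0, 0, 0.11]
    - [0.0, 0, 0, 0, 0.11]
    - [0.0, 0, 0, 0, 0.11]
    - [0.0, 0, 0, 0, 0.028]
    - [0.0, 0.0042, -0.0148, 0, 0]
    - [0.0, 0.0084, -0.0296, 0, 0]

```text
clock: 30.15
eef_pos: [0.426, -0.2828, 0.3498]
eef_rot: [0.998, 0.064, -0.0, 0.0]
contact_force: [0.4, 1.1, 0.2]
opening: 0.0339
grip_force: 30.0
```

Call:
drive_tool:
  rows:
    - [0.0, 0.0084, -0.0296, 0, 0]
    - [0.0, 0.0084, -0.0296, 0, 0]
    - [0.0, 0.0084, -0.0296, 0, 0]
    - [0.0, 0.0084, -0.0296, 0, 0]
    - [0.0, 0.0084, -0.0296, 0, 0]
    - [0.0, 0.0084, -0.0296, 0, 0]
    - [0.0, 0.0084, -0.0296, 0, 0]
    - [0.0, 0.0084, -0.0296, 0, 0]

```text
clock: 30.82
eef_pos: [0.4612, -0.0359, 0.3499]
eef_rot: [0.998, 0.066, -0.001, -0.0]
contact_force: [0.4, -0.0, 0.0]
opening: 0.0338
grip_force: 30.0
```

Call:
drive_tool:
  rows:
    - [0.0, 0.0084, -0.0296, 0, 0]
    - [0.0, 0.0084, -0.0296, 0, 0]
    - [0.0, 0.0084, -0.0296, 0, 0]
    - [0.0, 0.0042, -0.0148, 0, 0]
    - [0.0, 0, 0, 0, 0]
    - [0.0, 0, 0, 0, 0]
    - [0.0, 0, 0, 0, 0]
    - [0.0, 0, 0, 0, 0]

```text
clock: 31.48
eef_pos: [0.4774, 0.0675, 0.3503]
eef_rot: [0.998, 0.065, -0.0, 0.0]
contact_force: [0.8, -0.4, 0.2]
opening: 0.0337
grip_force: 30.0
```

Run:
```python
from h import *
s,M,t,g=state();print(s['opening'],s['grip_force'])
plan(*loc(-.095,0),.064,-82.5)
g=cam('wrist');save(g,'w11.png');print(proj(g,[[*loc(-.095+a,b),.041] for a,b in((-.0325,-.0325),(-.0325,.0325),(.0325,.0325),(.0325,-.0325))]).round())
```

```text
0.0337197992825668 29.9921053647995
g [0.4772 0.0675 0.1699] th -82.6 j6 80 | twist -0.001 then dx 0.0009 dy -0.0002 dz 0.1059 | t 31.5
[[315. 246.]
 [244. 246.]
 [242. 175.]
 [317. 175.]]
```

View pics/w11.png

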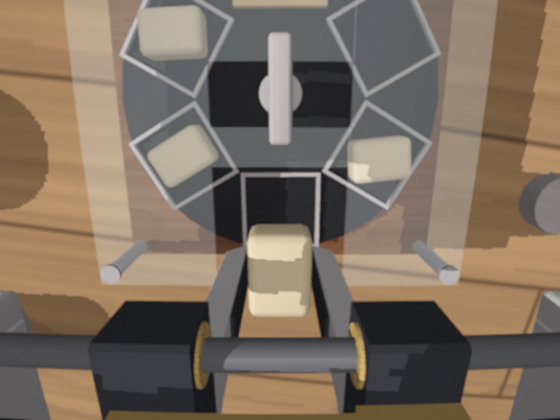

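Wrist view: the dish 3 corners at (243,175) and (319,175) match the prediction. Cakes in the neighbouring dishes lie well at (172,33), (183,155) and (379,158). Lowering and releasing.

Call:
drive_tool:
  rows:
    - [0.0, 0.001, 0, 0.02, 0]
    - [0.0, 0, 0, 0.025, 0]
    - [0.0, 0, 0, 0.025, 0]
    - [0.0, 0, 0, 0.02, 0]
    - [0.0, 0, 0, 0.01, 0]
    - [0.0, 0, 0, 0.006, 0]
    - [0.0, 0, 0, 0, 0]
    - [0.0, 0, 0, 0, 0]

```text
clock: 32.2
eef_pos: [0.4794, 0.0679, 0.2454]
eef_rot: [0.998, 0.065, 0.001, 0.0]
contact_force: [1.2, 0.5, -0.2]
opening: 0.0338
grip_force: 30.0
```

Call:
drive_tool:
  rows:
    - [0.05, 0, 0, 0, 0]
    - [0.05, 0, 0, 0, 0]
    - [0.05, 0, 0, 0, 0]
    - [0.05, 0, 0, -0.015, 0]
    - [0.05, 0, 0, -0.03, 0]
    - [0.05, 0, 0, -0.03, 0]
    - [0.05, 0, 0, -0.03, 0]
    - [0.05, 0, 0, 0, 0]

```text
clock: 32.87
eef_pos: [0.4812, 0.0684, 0.3568]
eef_rot: [0.998, 0.066, 0.007, 0.001]
contact_force: [2.0, 0.5, 0.7]
opening: 0.0502
grip_force: 0.0
```

Call:
drive_tool:
  rows:
    - [0.05, 0, 0, 0, 0]
    - [0.05, 0, 0, 0, 0]
    - [0.05, 0, 0, 0, 0]

```text
clock: 33.12
eef_pos: [0.478, 0.0683, 0.3482]
eef_rot: [0.998, 0.065, -0.002, -0.0]
contact_force: [-0.6, 0.1, -0.1]
opening: 0.05
grip_force: 0.0
```

Run:
```python
from h import *
look('w12',.062)
plan(*C0,.17,97.5);plan(*C0,.17,-82.5)
```

```text
[394. 352.] 422.0 [ 0.3622 -0.0549] [0.0703 0.0127] long 24.5
[279. 216.] 2083.5 [0.4801 0.0689] [0.0475 0.032 ] long 6.6
g [0.4773 0.0683 0.1675] th -82.5 j6 80 | twist 3.142 then dx -0.0957 dy -0.0006 dz -0.0025 | t 33.2
g [0.4773 0.0683 0.1675] th -82.5 j6 80 | twist -0.000 then dx 0.0957 dy 0.0006 dz -0.0025 | t 33.2
```

Cake 2 is well placed in dish 3. To turn −120° I need the wrist wound back by half a turn first.

Call:
drive_tool:
  rows:
    - [0.05, 0.032, 0, 0, 0]
    - [0.05, 0.032, 0, 0, 0]
    - [0.05, 0.0317, 0.0006, 0, 0]
    - [0.05, 0, 0, 0, -0.12]
    - [0.05, 0, 0, 0, -0.12]
    - [0.05, 0, 0, 0, -0.12]
    - [0.05, 0, 0, 0, -0.12]
    - [0.05, 0, 0, 0, -0.12]

```text
clock: 33.83
eef_pos: [0.5733, 0.0801, 0.3474]
eef_rot: [0.933, 0.36, -0.002, -0.001]
contact_force: [0.3, 0.4, -0.8]
opening: 0.0499
grip_force: 0.0
```

Call:
drive_tool:
  rows:
    - [0.05, 0, 0, 0, -0.12]
    - [0.05, 0, 0, 0, -0.12]
    - [0.05, 0, 0, 0, -0.12]
    - [0.05, 0, 0, 0, -0.12]
    - [0.05, 0, 0, 0, -0.12]
    - [0.05, 0, 0, 0, -0.12]
    - [0.05, 0, 0, 0, -0.12]
    - [0.05, 0, 0, 0, -0.12]

```text
clock: 34.5
eef_pos: [0.5732, 0.0802, 0.3476]
eef_rot: [0.661, 0.75, -0.001, -0.001]
contact_force: [0.1, -0.0, 0.7]
opening: 0.0499
grip_force: 0.0
```

Call:
drive_tool:
  rows:
    - [0.05, 0, 0, 0, -0.12]
    - [0.05, 0, 0, 0, -0.12]
    - [0.05, 0, 0, 0, -0.12]
    - [0.05, 0, 0, 0, -0.12]
    - [0.05, 0, 0, 0, -0.12]
    - [0.05, 0, 0, 0, -0.12]
    - [0.05, 0, 0, 0, -0.12]
    - [0.05, 0, 0, 0, -0.12]

```text
clock: 35.17
eef_pos: [0.5732, 0.0802, 0.3476]
eef_rot: [0.24, 0.971, -0.0, -0.002]
contact_force: [0.6, -0.3, -0.6]
opening: 0.05
grip_force: 0.0
```

Call:
drive_tool:
  rows:
    - [0.05, 0, 0, 0, -0.12]
    - [0.05, 0, 0, 0, -0.12]
    - [0.05, 0, 0, 0, -0.12]
    - [0.05, 0, 0, 0, -0.12]
    - [0.05, 0, 0, 0, -0.12]
    - [0.05, 0, 0, 0, -0.022]
    - [0.05, 0, 0, 0, 0]
    - [0.05, 0, 0, 0, 0]

```text
clock: 35.83
eef_pos: [0.5735, 0.0802, 0.3486]
eef_rot: [-0.064, 0.998, 0.0, -0.001]
contact_force: [-0.5, 0.2, 0.5]
opening: 0.05
grip_force: 0.0
```

```bash
cat >> h.py <<'E'
def barpx():
    g=cam('wrist');h=cv2.cvtColor(g['img'],cv2.COLOR_RGB2HSV)
    m=cv2.inRange(h,(0,0,165),(179,30,255)); m[:, :240]=0;m[:,325:]=0;m[:185]=0;m[300:]=0
    for c,a in blobs(m,200): print(c.min(0),c.max(0),a,cv2.minAreaRect(c))
    return g
E
python3 - <<'E'
from h import *
plan(*C0,.112,97.5);barpx()
E
```

```text
g [0.5731 0.0802 0.1682] th 97.4 j6 -98 | twist -0.002 then dx 0.0008 dy 0.0001 dz 0.0562 | t 35.8
[271 193] [297 283] 1652.0 ((284.0, 238.0), (90.0, 26.0), 90.0)
```

Call:
drive_tool:
  rows:
    - [0.05, 0, 0, 0.02, 0]
    - [0.05, 0, 0, 0.02, 0]
    - [0.05, 0, 0, 0.016, 0]
    - [0.05, 0, 0, 0, 0]
    - [0.0, 0, 0, 0, 0]
    - [0.0, 0, 0, 0, 0]
    - [0.0, 0, 0, 0, 0]
    - [0.0, 0, 0, 0, 0]

```text
clock: 36.55
eef_pos: [0.5744, 0.0801, 0.2952]
eef_rot: [-0.065, 0.998, -0.0, 0.001]
contact_force: [0.5, -1.5, 2.6]
opening: 0.0271
grip_force: 1.7
```

Call:
drive_tool:
  rows:
    - [0.0, 0, 0, 0, 0]
    - [0.0, 0, 0, 0, 0]
    - [0.0, 0, 0, 0, 0.094]
    - [0.0, 0, 0, 0, 0.1]
    - [0.0, 0, 0, 0, 0.1]
    - [0.0, 0, 0, 0, 0.1]
    - [0.0, 0, 0, 0, 0.1]
    - [0.0, 0, 0, 0, 0.1]

```text
clock: 37.22
eef_pos: [0.5744, 0.0785, 0.2955]
eef_rot: [0.231, 0.973, -0.002, 0.002]
contact_force: [-2.5, -8.1, 6.8]
opening: 0.0138
grip_force: 31.7
```

Call:
drive_tool:
  rows:
    - [0.0, 0, 0, 0, 0.1]
    - [0.0, 0, 0, 0, 0.1]
    - [0.0, 0, 0, 0, 0.1]
    - [0.0, 0, 0, 0, 0.1]
    - [0.0, 0, 0, 0, 0.1]
    - [0.0, 0, 0, 0, 0.1]
    - [0.0, 0, 0, 0, 0.1]
    - [0.0, 0, 0, 0, 0.1]

```text
clock: 37.88
eef_pos: [0.5731, 0.0772, 0.2955]
eef_rot: [0.592, 0.806, -0.005, 0.001]
contact_force: [-8.9, -12.6, 12.1]
opening: 0.014
grip_force: 34.0
```

Call:
drive_tool:
  rows:
    - [0.0, 0, 0, 0, 0.1]
    - [0.0, 0, 0, 0, 0.1]
    - [0.0, 0, 0, 0, 0.1]
    - [0.0, 0, 0, 0, 0.1]
    - [0.0, 0, 0, 0, 0.1]
    - [0.0, 0, 0, 0, 0.1]
    - [0.0, 0, 0, 0, 0.1]
    - [0.0, 0, 0, 0, 0]

```text
clock: 38.55
eef_pos: [0.5715, 0.0773, 0.2954]
eef_rot: [0.832, 0.555, -0.006, 0.001]
contact_force: [-15.1, -12.6, 17.3]
opening: 0.0138
grip_force: 34.6
```

Call:
drive_tool:
  rows:
    - [0.0, 0, 0, 0, 0]
    - [0.05, 0, 0, 0, 0]
    - [0.05, 0, 0, 0, 0]
    - [0.05, 0, 0, 0, 0]
    - [0.05, 0, 0, -0.02, 0]
    - [0.05, 0, 0, -0.02, 0]
    - [0.05, 0, 0, -0.02, 0]
    - [0.05, 0, 0, 0, 0]

```text
clock: 39.22
eef_pos: [0.5751, 0.0805, 0.3578]
eef_rot: [0.831, 0.556, 0.003, 0.002]
contact_force: [0.1, -0.7, 1.5]
opening: 0.0498
grip_force: 0.0
```

Run:
```python
from h import *
plan(.582,-.324,.17,-45.5)
g=cam('scene');a=g['img'][110:280,240:420]; cv2.imwrite('pics/s4.png',cv2.resize(a[:,:,::-1],None,fx=3,fy=3,interpolation=cv2.INTER_CUBIC));bowl()
```

```text
g [0.5765 0.0806 0.1774] th -22.5 j6 22 | twist 0.402 then dx -0.2796 dy 0.2924 dz 0.0074 | t 39.2
top [487. 406.] [117. 119.]
scene [500. 411.] [ 72. 125.]
```

View pics/s4.png

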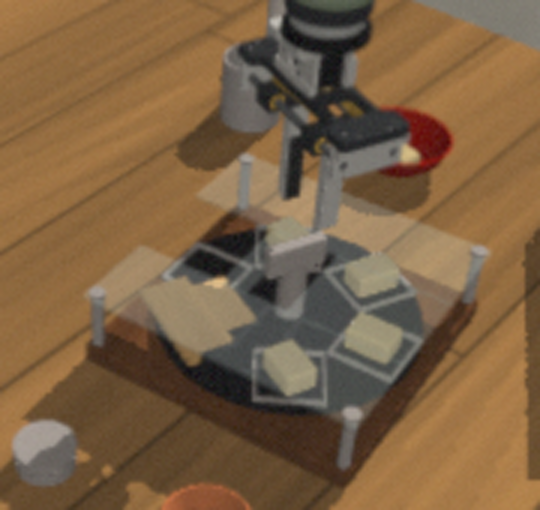

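Dish 5 (empty) is at the opening near (205,262). All four other dishes hold full cakes. Going to cake C.

Call:
drive_tool:
  rows:
    - [0.05, 0, 0, 0, 0.1]
    - [0.05, 0, 0, 0, 0.1]
    - [0.05, 0, 0, 0, 0.1]
    - [0.05, 0, 0, 0, 0.102]
    - [0.05, -0.0233, 0.0244, 0, 0]
    - [0.05, -0.0233, 0.0244, 0, 0]
    - [0.05, -0.0233, 0.0244, 0, 0]
    - [0.05, -0.0233, 0.0244, 0, 0]

```text
clock: 40.03
eef_pos: [0.5748, -0.0556, 0.3511]
eef_rot: [0.925, 0.379, -0.002, -0.001]
contact_force: [0.2, -0.9, -0.4]
opening: 0.0507
grip_force: 0.0
```

Call:
drive_tool:
  rows:
    - [0.05, -0.0233, 0.0244, 0, 0]
    - [0.05, -0.0233, 0.0244, 0, 0]
    - [0.05, -0.0233, 0.0244, 0, 0]
    - [0.05, -0.0233, 0.0244, 0, 0]
    - [0.05, -0.0233, 0.0244, 0, 0]
    - [0.05, -0.0233, 0.0244, 0, 0]
    - [0.05, -0.0233, 0.0244, 0, 0]
    - [0.05, -0.0233, 0.0244, 0, 0]

```text
clock: 40.7
eef_pos: [0.5788, -0.3258, 0.3507]
eef_rot: [0.926, 0.379, -0.001, -0.002]
contact_force: [0.4, 0.4, 0.4]
opening: 0.0499
grip_force: 0.0
```

Call:
drive_tool:
  rows:
    - [0.05, 0, 0, 0, 0]
    - [0.05, 0, 0, 0, 0]
    - [0.05, 0, 0, 0, 0]
    - [0.05, 0, 0, 0, 0]
    - [0.05, 0, 0, 0, 0]

```text
clock: 41.12
eef_pos: [0.5797, -0.323, 0.353]
eef_rot: [0.925, 0.38, -0.0, -0.001]
contact_force: [-0.7, -0.5, -0.1]
opening: 0.0498
grip_force: 0.0
```

Run:
```python
from h import *
look('w13',.026)
plan(.582,-.3235,.0255,-45.5)
```

```text
[284. 204.] 1580.5 [ 0.5857 -0.3233] [0.0479 0.0312] long 44.2
g [ 0.5797 -0.323   0.173 ] th -45.4 j6 9 | twist 0.002 then dx 0.0013 dy 0.0020 dz 0.1475 | t 41.2
```

Call:
drive_tool:
  rows:
    - [0.05, 0.0027, 0.0034, 0.02, 0]
    - [0.05, 0, 0, 0.03, 0]
    - [0.05, 0, 0, 0.03, 0]
    - [0.05, 0, 0, 0.03, 0]
    - [0.05, 0, 0, 0.022, 0]
    - [0.05, 0, 0, 0.01, 0]
    - [0.05, 0, 0, 0.0055, 0]
    - [0.05, 0, 0, 0, 0]

```text
clock: 41.83
eef_pos: [0.5839, -0.3245, 0.2055]
eef_rot: [0.925, 0.379, -0.0, -0.001]
contact_force: [0.4, 0.5, 0.8]
opening: 0.0498
grip_force: 0.0
```

Call:
drive_tool:
  rows:
    - [0.05, 0, 0, 0, 0]
    - [0.0, 0, 0, 0, 0]
    - [0.0, 0, 0, 0, 0]
    - [0.0, 0, 0, 0, 0]
    - [0.0, 0, 0, 0, 0]
    - [0.0, 0, 0, 0, 0]
    - [0.0, 0, 0, 0, 0]

```text
clock: 42.42
eef_pos: [0.5844, -0.3256, 0.2079]
eef_rot: [0.926, 0.379, 0.001, 0.001]
contact_force: [0.1, 1.0, 5.1]
opening: 0.0337
grip_force: 30.0
```

Run:
```python
from h import *
s,M,t,g=state();print(s['opening'],g,t)
plan(*loc(-.095,0),.17,-82.5,frm=(*g[:2],.17,t))
```

```text
0.033675933569235865 [ 0.58482432 -0.32586226  0.02748622] -45.49555879019906
g [ 0.5848 -0.3259  0.17  ] th -45.5 j6 9 | twist 0.646 then dx -0.0544 dy -0.4042 dz -0.0000 | t 42.4
```

Call:
drive_tool:
  rows:
    - [0.0, 0, 0, -0.01, 0]
    - [0.0, 0, 0, -0.025, 0]
    - [0.0, 0, 0, -0.035, 0]
    - [0.0, 0, 0, -0.035, 0]
    - [0.0, 0, 0, -0.028, 0]
    - [0.0, 0, 0, -0.01, 0]
    - [0.0, 0, 0, 0, 0.096]
    - [0.0, 0, 0, 0, 0.11]

```text
clock: 43.08
eef_pos: [0.5838, -0.3252, 0.35]
eef_rot: [0.96, 0.279, 0.0, 0.001]
contact_force: [0.1, -0.7, -0.9]
opening: 0.0337
grip_force: 30.0
```

Call:
drive_tool:
  rows:
    - [0.0, 0, 0, 0, 0.11]
    - [0.0, 0, 0, 0, 0.11]
    - [0.0, 0, 0, 0, 0.11]
    - [0.0, 0, 0, 0, 0.11]
    - [0.0, -0.0021, -0.0156, 0, 0]
    - [0.0, -0.0042, -0.0311, 0, 0]
    - [0.0, -0.0042, -0.0311, 0, 0]
    - [0.0, -0.0042, -0.0311, 0, 0]

```text
clock: 43.75
eef_pos: [0.554, -0.2181, 0.3474]
eef_rot: [0.998, 0.065, -0.001, -0.001]
contact_force: [-1.4, 0.3, -0.9]
opening: 0.0339
grip_force: 30.0
```

Call:
drive_tool:
  rows:
    - [0.0, -0.0042, -0.0311, 0, 0]
    - [0.0, -0.0042, -0.0311, 0, 0]
    - [0.0, -0.0042, -0.0311, 0, 0]
    - [0.0, -0.0042, -0.0311, 0, 0]
    - [0.0, -0.0042, -0.0311, 0, 0]
    - [0.0, -0.0042, -0.0311, 0, 0]
    - [0.0, -0.0042, -0.0311, 0, 0]
    - [0.0, -0.0042, -0.0311, 0, 0]

```text
clock: 44.42
eef_pos: [0.4881, 0.0245, 0.3479]
eef_rot: [0.998, 0.065, -0.001, -0.0]
contact_force: [0.9, 0.3, -1.4]
opening: 0.0335
grip_force: 30.0
```

Call:
drive_tool:
  rows:
    - [0.0, -0.0042, -0.0311, 0, 0]
    - [0.0, -0.0021, -0.0154, 0, 0]
    - [0.0, 0, 0, 0, 0]
    - [0.0, 0, 0, 0, 0]
    - [0.0, 0, 0, 0, 0]
    - [0.0, 0, 0, 0, 0]

```text
clock: 44.92
eef_pos: [0.4773, 0.0675, 0.3488]
eef_rot: [0.998, 0.065, -0.0, 0.0]
contact_force: [0.3, -0.5, -1.3]
opening: 0.0339
grip_force: 30.0
```

Run:
```python
from h import *
s,M,t,g=state();print(s['opening'],s['grip_force'])
plan(*loc(-.095,0),.065,-82.5)
look('w14',.062)
```

```text
0.033876358562044434 29.998699128627777
g [0.4772 0.0675 0.1684] th -82.6 j6 80 | twist -0.001 then dx 0.0010 dy -0.0002 dz 0.1034 | t 44.9
[276. 271.] 4516.5 [0.4309 0.0632] [0.0821 0.0522] long 6.6
```

View pics/w14.png

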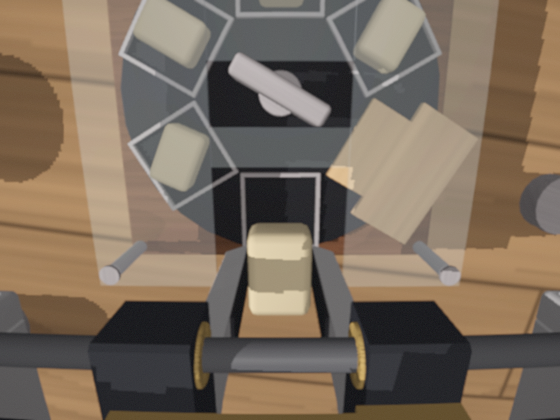

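The empty dish 5 corners are at (243,175) and (319,175), the cake is held level, and the shutter is next round on the right. Lowering and releasing.

Call:
drive_tool:
  rows:
    - [0.0, 0.001, 0, 0.02, 0]
    - [0.0, 0, 0, 0.025, 0]
    - [0.0, 0, 0, 0.025, 0]
    - [0.0, 0, 0, 0.02, 0]
    - [0.0, 0, 0, 0.009, 0]
    - [0.0, 0, 0, 0.0045, 0]
    - [0.0, 0, 0, 0, 0]
    - [0.0, 0, 0, 0, 0]

```text
clock: 45.63
eef_pos: [0.4788, 0.0683, 0.2466]
eef_rot: [0.998, 0.065, 0.001, 0.0]
contact_force: [0.2, 0.0, -0.1]
opening: 0.0336
grip_force: 30.0
```

Call:
drive_tool:
  rows:
    - [0.05, 0, 0, 0, 0]
    - [0.05, 0, 0, 0, 0]
    - [0.05, 0, 0, 0, 0]
    - [0.05, 0, 0, -0.015, 0]
    - [0.05, 0, 0, -0.03, 0]
    - [0.05, 0, 0, -0.03, 0]
    - [0.05, 0, 0, -0.03, 0]
    - [0.05, 0, 0, 0, 0]

```text
clock: 46.3
eef_pos: [0.4805, 0.0687, 0.3579]
eef_rot: [0.998, 0.066, 0.007, 0.001]
contact_force: [1.3, 0.6, -0.2]
opening: 0.05
grip_force: 0.0
```

Call:
drive_tool:
  rows:
    - [0.05, 0, 0, 0, 0]
    - [0.05, 0, 0, 0, 0]
    - [0.05, 0, 0, 0, 0]

```text
clock: 46.55
eef_pos: [0.4773, 0.0686, 0.3492]
eef_rot: [0.998, 0.065, -0.001, -0.0]
contact_force: [-0.9, -0.8, -0.8]
opening: 0.0497
grip_force: 0.0
```

Run:
```python
from h import *
look('w15',.062)
plan(*C0,.168,-22.5);bowl()
```

```text
[394. 351.] 374.0 [ 0.3624 -0.0549] [0.0679 0.0117] long 24.8
[279. 215.] 2043.0 [0.4801 0.0695] [0.0463 0.0318] long 6.6
g [0.4766 0.0686 0.1686] th -82.5 j6 80 | twist -1.047 then dx 0.0473 dy 0.0840 dz 0.0006 | t 46.6
top [519. 388.] [117. 119.]
scene [517. 387.] [106. 123.]
```

Cake 3 is placed. The bowl has been knocked to (0.519, 0.388), still upright, and I'll check its sliver at the end. Last turn: −60°.

Call:
drive_tool:
  rows:
    - [0.05, 0, 0, 0, -0.11]
    - [0.05, 0, 0, 0, -0.11]
    - [0.05, 0, 0, 0, -0.11]
    - [0.05, 0, 0, 0, -0.11]
    - [0.05, 0, 0, 0, -0.11]
    - [0.05, 0, 0, 0, -0.11]
    - [0.05, 0, 0, 0, -0.11]
    - [0.05, 0, 0, 0, -0.11]

```text
clock: 47.37
eef_pos: [0.4778, 0.0686, 0.3496]
eef_rot: [0.874, 0.487, -0.001, -0.001]
contact_force: [0.5, -0.1, 1.0]
opening: 0.0502
grip_force: 0.0
```

Call:
drive_tool:
  rows:
    - [0.05, 0, 0, 0, -0.11]
    - [0.05, 0, 0, 0, -0.057]
    - [0.05, 0.0158, 0.028, 0, 0]
    - [0.05, 0.0158, 0.028, 0, 0]
    - [0.05, 0.0157, 0.028, 0, 0]
    - [0.05, 0, 0, 0, 0]
    - [0.05, 0, 0, 0, 0]
    - [0.05, 0, 0, 0, 0]

```text
clock: 48.03
eef_pos: [0.5731, 0.0801, 0.3493]
eef_rot: [0.832, 0.555, -0.001, -0.001]
contact_force: [-0.2, 0.0, -0.1]
opening: 0.0499
grip_force: 0.0
```

Run:
```python
from h import *
plan(*C0,.112,-22.5);barpx()
```

```text
g [0.5725 0.0801 0.1689] th -22.5 j6 22 | twist -0.000 then dx 0.0000 dy -0.0002 dz 0.0569 | t 48.0
[260 197] [286 286] 1486.5 ((272.6029968261719, 241.3927764892578), (25.59151840209961, 89.1065902709961), 0.8303154110908508)
```

Call:
drive_tool:
  rows:
    - [0.05, 0, 0, 0.02, 0]
    - [0.05, 0, 0, 0.02, 0]
    - [0.05, 0, 0, 0.0165, 0]
    - [0.05, 0, 0, 0, 0]
    - [0.0, 0, 0, 0, 0]
    - [0.0, 0, 0, 0, 0]
    - [0.0, 0, 0, 0, 0]
    - [0.0, 0, 0, 0, 0]

```text
clock: 48.75
eef_pos: [0.5742, 0.0801, 0.2958]
eef_rot: [0.832, 0.555, 0.001, 0.001]
contact_force: [0.6, 0.2, -0.5]
opening: 0.0269
grip_force: 0.0
```

Call:
drive_tool:
  rows:
    - [0.0, 0, 0, 0, 0]
    - [0.0, 0, 0, 0, 0]
    - [0.0, 0, 0, 0, 0.047]
    - [0.0, 0, 0, 0, 0.1]
    - [0.0, 0, 0, 0, 0.1]
    - [0.0, 0, 0, 0, 0.1]
    - [0.0, 0, 0, 0, 0.1]
    - [0.0, 0, 0, 0, 0.1]

```text
clock: 49.42
eef_pos: [0.5732, 0.0805, 0.2955]
eef_rot: [0.951, 0.308, -0.001, -0.0]
contact_force: [-4.4, -0.4, 6.2]
opening: 0.0137
grip_force: 35.7
```

Call:
drive_tool:
  rows:
    - [0.0, 0, 0, 0, 0.1]
    - [0.0, 0, 0, 0, 0.1]
    - [0.0, 0, 0, 0, 0.1]
    - [0.0, 0, 0, 0, 0.1]
    - [0.0, 0, 0, 0, 0.1]
    - [0.0, 0, 0, 0, 0]
    - [0.0, 0, 0, 0, 0]
    - [0.05, 0, 0, 0, 0]

```text
clock: 50.08
eef_pos: [0.5739, 0.0798, 0.2955]
eef_rot: [0.998, 0.065, 0.0, 0.0]
contact_force: [-0.9, -1.1, 3.8]
opening: 0.0177
grip_force: 1.9
```

Call:
drive_tool:
  rows:
    - [0.05, 0, 0, 0, 0]
    - [0.05, 0, 0, 0, 0]
    - [0.05, 0, 0, -0.02, 0]
    - [0.05, 0, 0, -0.03, 0]
    - [0.05, 0, 0, -0.03, 0]
    - [0.05, 0, 0, -0.03, 0]
    - [0.05, -0.03, 0, -0.01, 0]
    - [0.05, -0.03, 0, 0, 0]

```text
clock: 50.75
eef_pos: [0.5155, 0.0723, 0.418]
eef_rot: [0.998, 0.066, 0.004, 0.0]
contact_force: [1.0, -1.4, 0.6]
opening: 0.0502
grip_force: 0.0
```

Call:
drive_tool:
  rows:
    - [0.05, -0.035, 0, 0, 0]
    - [0.05, -0.035, 0, 0, 0]
    - [0.05, -0.035, 0, 0, 0]
    - [0.05, -0.035, 0, 0, 0]
    - [0.05, -0.035, 0, 0, 0]
    - [0.05, -0.035, 0, 0, 0]
    - [0.05, 0, 0, 0, 0]
    - [0.05, 0, 0, 0, 0]

```text
clock: 51.42
eef_pos: [0.3048, 0.045, 0.414]
eef_rot: [0.998, 0.065, 0.001, 0.0]
contact_force: [-0.7, -0.4, 0.1]
opening: 0.0501
grip_force: 0.0
```

Run:
```python
from h import *
plan(*C0,.3,-82.5);bowl()
g=cam('top');a=g['img'][110:270,60:340]; cv2.imwrite('pics/t5.png',cv2.resize(a[:,:,::-1],None,fx=2.8,fy=2.8,interpolation=cv2.INTER_CUBIC))
for c,a in blobs(cream(g),60,230):
    rc=cv2.minAreaRect(onplane(g,c,.062)[:,:2].astype(np.float32)); p=np.array(rc[0])+[-.0006,.003]; d=p-C0; print(c.mean(0).round(),p.round(3),np.round(rc[1],3),'rad',np.linalg.norm(d).round(4),'ang',np.degrees(np.arctan2(d[1],d[0])-YAW).round(1))
```

```text
g [0.3052 0.045  0.2336] th -82.5 j6 75 | twist -0.001 then dx 0.2694 dy -0.0000 dz -0.0664 | t 51.4
top [519. 389.] [117. 119.]
scene [516. 388.] [108. 122.]
[108. 206.] [0.52  0.377] [0.025 0.037] rad 0.3015 ang 92.5
[187. 207.] [0.516 0.154] [0.033 0.046] rad 0.0933 ang 120.0
[245. 200.] [ 0.535 -0.006] [0.033 0.048] rad 0.094 ang -121.1
[183. 174.] [0.608 0.165] [0.033 0.046] rad 0.0921 ang 59.6
[240. 167.] [0.625 0.007] [0.033 0.046] rad 0.0907 ang -61.8
[210. 154.] [0.664 0.09 ] [0.045 0.031] rad 0.0922 ang -1.3
[30. 66.] [0.938 0.634] [0.021 0.212] rad 0.6637 ang 49.0
[27. 37.] [1.028 0.658] [0.021 0.176] rad 0.7357 ang 44.2
```

View pics/t5.png

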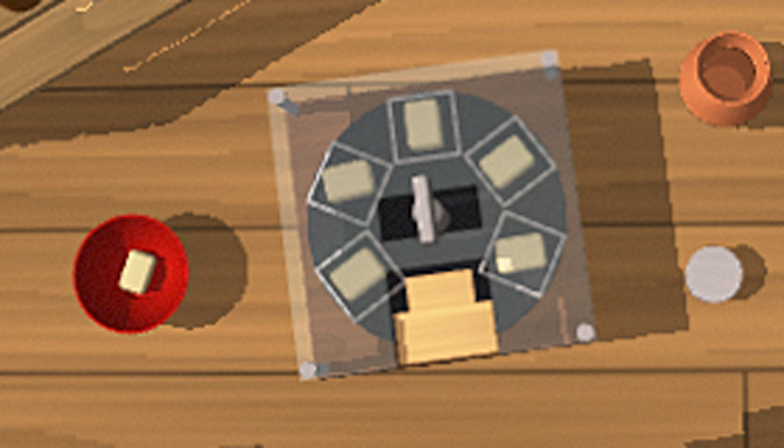

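The top view shows five cakes lying in five dishes, each within about 5 mm of centre. The sliver is in the bowl near its middle, the shutter closes the opening, and the tin and lota are in place. Handing in.

```bash
python3 -c "
from bench import r
print(r.finish_job())"
```

```text
the job is handed in; nothing more can be done
None
```

The job is handed in after about 51 s on the robot's clock: the sliver is in the red bowl, the three new cakes and two old ones each lie in their own dish, and the shutter closes the opening; the hand-in returned no verdict, so this rests on the last top-camera picture.

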